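# Secure the camper van's spice drawer for the road

### The arm

A 6-joint arm with a two-finger parallel gripper is mounted at the origin on the work surface. World frame = base frame: x ahead of the robot, y to its left, z up, the work surface at z = 0. Lengths are in m, angles in rad, forces in N, time in s.
With the tool pointing down it reaches from about 0.35 to 0.775 m from the base axis. Payload 7.3 kg.
Tool frame: the origin (TCP) lies midway between the tips of the shut fingers; the grasp point (between the pads) lies 19 mm behind it (tcp_to_grasp is the distance from the TCP to the grasp point, in m); z points along the fingers, y is the line along which they close (so a half turn about z gives the same grasp; the last joint's range is limited). The gripper opens to 92 mm and grips with 3 to 60 N. Pads are 19 mm wide; open, the fingers measure 130 mm over their backs; the gripper's body (75 mm by 190 mm) begins 47 mm behind the grasp point.
Start: joints at [1.066, 0.342, 1.524, -0, 1.275, -0.146], TCP at [0.184, 0.492, 0.227] pointing down, gripper open.
Joint ranges: [-2.53, 2.53], [-0.77, 2.02], [0.04, 2.7], [-1, 4.14], [0.28, 2.66], [-3.11, 3.11]. Speed limits (rad/s): [2.57, 2.57, 3.14, 3.14, 3.14, 3.14].

### API

Orientations are given as [roll, pitch, yaw] about the fixed x, y, z axes, in that order (R = Rz(yaw) Ry(pitch) Rx(roll)).
In Python, from cell import observe, read_camera, calibration, hand_in, tcp_to_grasp gives the robot as it stands.
- The arm moves only by the tool send_rows, never from a script. Its argument "targets" is a list of rows, each a list of 5 numbers: the opening, from 0 (shut) to 1 (fully open), then the shift along the world's x, y, z in m, then the turn about the world's z in rad. A call has 1 to 5 rows; each row shifts and turns the commanded pose from where the row before left it; what a row does not reach is not made up. A row lasts 1/10 s, in which the tool goes at most 50 mm and 8.59 degrees, less where a joint would pass 70% of its speed; a pose out of reach is approached as far as the arm can. A call is refused whole if a number of a shift passes 0.05 or a number of a turn 0.15, either way. A call with a gripper value outside its range is refused whole. The fingers move at their own pace and stop on an object; "grip_force" is the grip in N (left out, the last holds). Time passes only in rows, so rows that do not move let the fingers close. It gives the time, the measured TCP pose, the force, the opening and the grip force at its end, in the units of the state.
- observe(): the state, without advancing time (a new reading comes with each control period).
- read_camera(name): name is "scene" or "side" or "wrist"; returns (picture, depth): 420x560x3 uint8, red, green, blue; 420x560 float32, m along the optical axis (not along the pixel's ray), 0 where there is no reading.
- calibration(name): a dict with "intrinsics" (3x3 intrinsics, pixels), "k1" (the pictures are not rectified: a ray, as slopes to the right and down, at radius r is drawn at 1 + k1 r^2 times it, then the intrinsics apply), "world_to_cam" (4x4, takes a point from world to camera coordinates); the wrist camera has in their place "hand_eye" (4x4, takes a point from camera to tool coordinates, whose origin is the TCP and whose axes are the flange's). Camera axes: x right, y up, looking along -z (the intrinsics and any distortion apply to the point x, -y, -z); pixel columns grow to the right and rows downward; lengths in m; the calibration is good to about 2 mm. A picture is of the moment at which its call begins: read the wrist's pose just before it. calibration takes no time and is no camera call.
- hand_in(): hands the job in; it is judged then, once.
The state is a dict: "time": time; "qpos": joint angles; "qvel": joint speeds; "joint_efforts": joint torques, N m; "tool_pos": TCP position; "tool_rot": TCP orientation; "contact_force": force on the tool from outside, world axes, zero at the start; "torque": the same for the moment, N m; "opening": finger opening in m; "grip_force": force on a finger pad.
Only numpy, scipy, OpenCV 4.12 (cv2) and the standard library are available. Lean on these libraries where they do the work, as an engineer would, in place of code of your own. Each camera call takes 0.05 s, during which the arm holds its last target. There are 200 camera calls.

### The job

Get this camper van's spice drawer ready for the road: free the orange knob of the sliding stop, draw the stop back, and set the aluminium angle rail on the drawer floor flush against the riser's front face and centred on it, its foot pointing away from the riser. With the rail in place, slide the stop up until it touches the rail's foot and turn the knob clockwise all the way to lock it. Stand every frosted jar that is loose on the drawer floor upright and wholly on the riser's lower step, behind the rail, and leave the jars on the upper step, the pinch dish, the spoon rest and the tong where they are.

Things in the scene. Friction and masses are not known exactly. Their poses are not given: they have to be found in the camera images.
- riser: fixed two-step oak riser, 360 mm wide (its y), on the drawer floor (beech base, 8 mm above the work surface). Origin: middle of the front face's lower edge, at floor level; x points into the riser, away from the robot, y left, z up. Front face: x = 0, 40 mm high. Lower step: x 0 to 100 mm, top z = 40 mm. Upper step: x 100 to 200 mm, top z = 80 mm, three jars at y near -120, 0, 120 mm
- rail: loose aluminium L rail, 260 mm long (its y), 0.3 kg. Origin: middle of the flush face's lower edge; x points out of that face, z up. Upright web x -12 to 0 mm, 55 mm high; foot x -46 to 0 mm, 10 mm thick. On the web's middle a black finger pull, 30 mm (y) by 12 mm (x -14 to -2), from z = 55 to 83 mm: grip its 30 mm width, fingers closing along the rail
- rail_pull (a point): centre of the rail's black finger pull, 69 mm above the rail's underside
- rail_foot (a point): middle of the front edge of the rail's foot, the edge the stop bears on, 46 mm from the flush face; axes as the rail's
- stop (a joint): position of the sliding stop, m: 0 = farthest from the riser, growing towards it. It runs along the riser's x at y = 0; its nose is 125 mm from the riser's front face at 0 and meets the foot of a flush rail at 0.079; travel ends at 0.12. Starts at 0.09 to 0.115, too close for the rail to go in. Freed, it slides with about 2 N; locked, it holds about 12 N
- stop_nose (a point): middle of the stop's nose, a rubber-faced grey bar 110 mm wide, 18 mm high, which bears on the rail's foot; the point is 11 mm above the drawer floor, x points to the riser. The stop's body reaches 60 mm back from it and is 24 mm high; slide it by pushing, or by its gripped knob
- knob (a joint): angle of the stop's orange cam knob, rad: 0 = free (grip bar along the track), 1.4 = fully locked (bar nearly across the track), growing clockwise seen from above. Starts locked at 1.2 to 1.4; the cam bites from about 1.0 up, below 0.9 the stop slides. Takes about 0.12 N m free, 0.2 N m biting; biting draws the stop up to 3 mm on towards the riser; stays where left
- knob_grip (a point): on the knob's axis at the height to grip, 50 mm above the drawer floor and 30 mm behind the stop's nose; the grip bar is 52 mm long (along this point's x), 14 mm thick and stands from 33 to 62 mm above the drawer floor (7 mm above the stop's body)
- jar_a: squat frosted glass jar, 64 mm across and 56 mm tall, straight sided, with a flat stainless lid hinged at one side; 0.2 kg; origin at the centre of its underside, z up when it stands. One of up to four loose ones, three or four of which are present, standing on the drawer floor at the start
- jar_b: squat frosted glass jar, 64 mm across and 56 mm tall, straight sided, with a flat stainless lid hinged at one side; 0.2 kg; origin at the centre of its underside, z up when it stands. One of up to four loose ones, three or four of which are present, standing on the drawer floor at the start
- jar_c: squat frosted glass jar, 64 mm across and 56 mm tall, straight sided, with a flat stainless lid hinged at one side; 0.2 kg; origin at the centre of its underside, z up when it stands. One of up to four loose ones, three or four of which are present, standing on the drawer floor at the start
- jar_d: squat frosted glass jar, 64 mm across and 56 mm tall, straight sided, with a flat stainless lid hinged at one side; 0.2 kg; origin at the centre of its underside, z up when it stands. One of up to four loose ones, three or four of which are present, standing on the drawer floor at the start
- upper_1: squat frosted glass jar, 64 mm across and 56 mm tall, straight sided, with a flat stainless lid hinged at one side; 0.2 kg; origin at the centre of its underside, z up when it stands. Already stowed on the riser's upper step; leave alone
- upper_2: squat frosted glass jar, 64 mm across and 56 mm tall, straight sided, with a flat stainless lid hinged at one side; 0.2 kg; origin at the centre of its underside, z up when it stands. Already stowed on the riser's upper step; leave alone
- upper_3: squat frosted glass jar, 64 mm across and 56 mm tall, straight sided, with a flat stainless lid hinged at one side; 0.2 kg; origin at the centre of its underside, z up when it stands. Already stowed on the riser's upper step; leave alone
- dish: round glass pinch dish, 72 mm across, 26 mm tall, on the drawer floor, possibly among the jars; origin at its underside's centre; leave alone
- spoon_rest: white porcelain spoon rest, round dish 104 mm across and 14 mm tall with a stub handle 105 mm from the dish's centre to its end (towards its -x); origin under the dish's centre; leave alone
- tong: steel tong with red silicone tips, 230 mm long (along its x), 56 mm wide, 16 mm tall, lying flat; origin at its middle; leave alone

How it is judged:
On the way, in this order (a step that is already met when the one before it is completed fails the run):
1. the rail stands on the drawer floor flush against the riser's front face and centred on it, the stop still clear of it (x of rail in the frame of riser between -0.003 and 0.003 m and y of rail in the frame of riser between -0.015 and 0.015 m and z of rail in the frame of riser between -0.003 and 0.003 m and angle between the y axis of rail and the y axis of riser, either way round below 0.02 rad and angle between rail's own z axis and vertical below 0.04 rad and x of rail_foot in the frame of riser below -0.02 m and x of rail_foot in the frame of stop_nose above 0.004 m), for 0.2 s.
2. the freed stop has been slid up to the rail's foot (x of rail_foot in the frame of stop_nose between -0.004 and 0.003 m and value of joint knob below 0.9 rad), for 0.1 s.
3. the knob is turned clockwise to lock the stop there (x of rail_foot in the frame of stop_nose between -0.004 and 0.003 m and value of joint knob above 1.2 rad), for 0.2 s.
At the end, for the whole second after the job is handed in: Rail upright on the floor, face within 3 mm of the riser's and parallel within 0.02 rad, centred within 15 mm; stop nose within 3 mm of its foot, knob at 1.2 or more; every loose jar upright, at rest on the lower step, centre 26 to 75 mm behind its front and within 155 mm of its middle (all of step 3 and x of rail in the frame of riser between -0.003 and 0.003 m and y of rail in the frame of riser between -0.015 and 0.015 m and z of rail in the frame of riser between -0.003 and 0.003 m and angle between the y axis of rail and the y axis of riser, either way round below 0.02 rad and angle between rail's own z axis and vertical below 0.04 rad and x of rail_foot in the frame of riser below -0.02 m and linear speed of each of rail, jar_a, jar_b, jar_c, jar_d below 0.02 m/s and x of jar_a in the frame of riser between 0.026 and 0.075 m and y of jar_a in the frame of riser between -0.155 and 0.155 m and z of jar_a in the frame of riser between 0.036 and 0.045 m and angle between each of jar_a, jar_b, jar_c, jar_d's own z axis and vertical below 0.1 rad and x of jar_b in the frame of riser between 0.026 and 0.075 m and y of jar_b in the frame of riser between -0.155 and 0.155 m and z of jar_b in the frame of riser between 0.036 and 0.045 m and x of jar_c in the frame of riser between 0.026 and 0.075 m and y of jar_c in the frame of riser between -0.155 and 0.155 m and z of jar_c in the frame of riser between 0.036 and 0.045 m and x of jar_d in the frame of riser between 0.026 and 0.075 m and y of jar_d in the frame of riser between -0.155 and 0.155 m and z of jar_d in the frame of riser between 0.036 and 0.045 m); the robot touches nothing.
It fails at once if a jar on the upper step is displaced by more than 25 mm (distance of any of upper_1, upper_2, upper_3 from where it was at the start of the episode above 0.025 m).
It fails at once if the pinch dish, spoon rest or tong is displaced by more than 40 mm (distance of any of dish, spoon_rest, tong from where it was at the start of the episode above 0.04 m).
Of jar_a, jar_b, jar_c, jar_d only 3 to 4 are there at a start; the rules pass over those that are not, and their reading is None.
At some moment in a run one of rail, jar_a, jar_b, jar_c, jar_d may be knocked a few centimetres aside while the robot is not near it.
It also fails if it takes over 210 s, if anything falls off the work surface, if the arm or the gripper's body presses on something with over 40 N, if the wrist force passes 120 N, or if a joint passes its speed limit or range.

## Working session

There is one attempt and no reset: what is moved stays moved. The work goes in short steps, Python scripts to look and compute and a tool call to move; the robot and the scene stay as the last step left them, time stands still between calls to the robot, and variables do not carry over. Pictures are saved under pics/ and viewed, at most 14 in all, crops included, and the job is handed in when it is done.

Besides the shell and the picture viewer there is one more tool, called after ">>>" in YAML: its name, and indented under it one key for each argument. send_rows: Moves the arm, as the interface text tells. Its arguments: {"type":"object","properties":{"targets":{"type":"array","items":{"type":"array","items":{"type":"number"}}},"grip_force":{"type":"number"}},"required":["targets"]}

```bash
mkdir -p pics; ls; cat > h.py <<'E'
import numpy as np, cv2
from cell import observe, read_camera, calibration, hand_in, tcp_to_grasp
from scipy.spatial.transform import Rotation as R
def cloud(name):
    s=observe(); im,d=read_camera(name); c=calibration(name)
    K=np.array(c["intrinsics"]); k1=c["k1"]
    v,u=np.mgrid[0:420,0:560]
    pts=np.stack([u,v],-1).reshape(-1,1,2).astype(np.float64)
    n=cv2.undistortPoints(pts,K,np.array([k1,0,0,0.])).reshape(420,560,2)
    P=np.stack([n[...,0]*d,-n[...,1]*d,-d],-1)
    if "world_to_cam" in c: T=np.linalg.inv(np.array(c["world_to_cam"]))
    else:
        T=np.eye(4);T[:3,:3]=R.from_euler('xyz',s["tool_rot"]).as_matrix() if len(s["tool_rot"])==3 else R.from_quat(s["tool_rot"]).as_matrix()
        T[:3,3]=s["tool_pos"]; T=T@np.array(c["hand_eye"])
    W=P@T[:3,:3].T+T[:3,3]; W[d==0]=np.nan
    return im,d,W
def save(im,n): cv2.imwrite("pics/"+n,im[...,::-1])
E
python3 - <<'E'
from h import *
print(observe(),tcp_to_grasp)
for n in("scene","side"):
    im,d,W=cloud(n); save(im,n+"0.png"); np.savez("/tmp/"+n,im=im,W=W)
E
```

```text
pics
{'time': 0.0, 'qpos': array([ 1.06597377e+00,  3.42682559e-01,  1.52502977e+00,  1.38566543e-05,
        1.27541800e+00, -1.46016580e-01]), 'qvel': array([ 0.0021158 , -0.00100468,  0.00023398, -0.00055766, -0.00102909,
        0.00114259]), 'joint_efforts': array([ 2.35658053e-04, -4.31244636e+01, -2.44223374e+01,  7.19522615e-02,
        5.58570900e-02, -1.06015680e-04]), 'tool_pos': array([0.18413558, 0.49120176, 0.22606137]), 'tool_rot': array([-3.14007327e+00, -2.36838481e-04,  2.78278245e+00]), 'contact_force': array([-0.44853866,  0.1800614 , -0.14156666]), 'torque': array([-0.00397268,  0.00659548,  0.0163907 ]), 'grip_force': 0.0, 'opening': 0.09179048835013011} 0.0188
```

View pics/scene0.png

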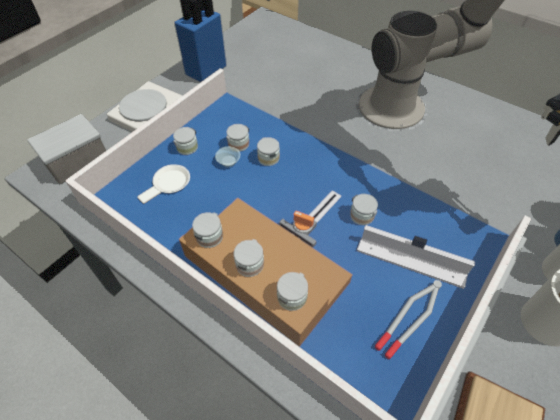

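View pics/side0.png

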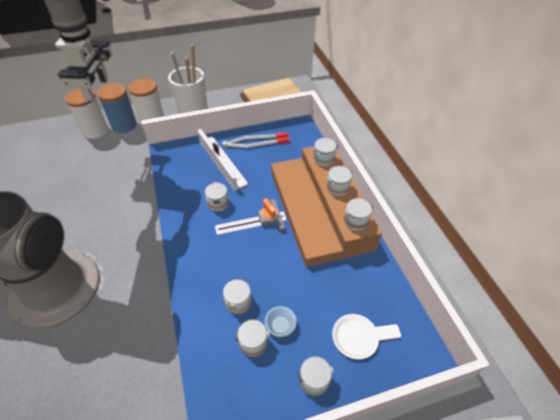

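The scene view shows four loose jars at (365,208), (268,152), (238,137) and (185,140). It also shows the dish (228,158), spoon rest (172,180), rail (415,255) with its pull (420,242), tong (410,320), and the knob (303,222) in front of the riser. Next I'll build a metric top view.

```bash
python3 - <<'E'
from h import *
S=600
img=np.zeros((600,800,3),np.uint8); # x 0.2..0.95 -> up ; y .5..-.5
Z=np.full((600,800),-1.)
for n in("side","scene"):
    f=np.load(f"/tmp/{n}.npz"); im,W=f["im"],f["W"]
    ok=np.isfinite(W).all(-1)&(W[...,2]>-.02)&(W[...,2]<.2)
    p=W[ok]; c=im[ok]; o=np.argsort(p[:,2]); p=p[o];c=c[o]
    r=(600-(p[:,0]-.15)/.75*600).astype(int); q=((.5-p[:,1])*800).astype(int)
    k=(r>=1)&(r<599)&(q>=1)&(q<799)
    for dr in(0,1):
      for dq in(0,1):
        rr,qq=r[k]+dr,q[k]+dq; m=p[k][:,2]>=Z[rr,qq]-.001
        img[rr[m],qq[m]]=c[k][m]; Z[rr[m],qq[m]]=p[k][m,2]
save(img,"top.png"); np.savez("/tmp/top",img=img,Z=Z)
# blobs by height band
for n in("side","scene"):
    f=np.load(f"/tmp/{n}.npz"); im,W=f["im"].astype(int),f["W"]
    z=W[...,2]; ins=(W[...,0]>.25)&(W[...,0]<.9)&(abs(W[...,1])<.5)
    fl=ins&(im[...,2]>im[...,0]+50)&(abs(z-.008)<.01); print(n,"floor z",np.median(z[fl]))
    for nm,m in dict(jar=(z>.055)&(z<.075),step=(z>.044)&(z<.052)&(im[...,0]>im[...,2]+40),up=(z>.08)&(z<.096)&(im[...,0]>im[...,2]+40),pull=(z>.068)&(z<.096)&(im.max(-1)<70),knob=(z>.03)&(im[...,0]>im[...,2]+90)&(z<.08)&(im[...,0]>170),upj=(z>.135)&(z<.155)).items():
        N,L,st,_=cv2.connectedComponentsWithStats((m&ins).astype(np.uint8))
        for i in range(1,N):
            if st[i,4]>25:
                P=W[L==i]; print(nm,st[i,4],np.round(P.mean(0),3),np.round(P.min(0)[:2],3),np.round(P.max(0)[:2],3), "rect",[np.round(a,3) for a in cv2.minAreaRect((P[:,:2]).astype(np.float32))])
E
```

```text
side floor z 0.00826102829159081
jar 1988 [0.738 0.118 0.065] [ 0.277 -0.48 ] [0.864 0.489] rect [array([0.783, 0.133]), array([0.502, 1.128]), np.float64(31.108)]
jar 261 [0.484 0.302 0.063] [0.447 0.187] [0.518 0.438] rect [array([0.482, 0.312]), array([0.013, 0.259]), np.float64(13.793)]
jar 417 [ 0.746 -0.035  0.065] [ 0.723 -0.139] [0.825 0.223] rect [array([0.733, 0.031]), array([0.099, 0.371]), np.float64(13.818)]
jar 323 [0.45  0.147 0.064] [0.42  0.114] [0.481 0.188] rect [array([0.45 , 0.151]), array([0.065, 0.063]), np.float64(36.261)]
jar 110 [0.579 0.046 0.067] [0.569 0.024] [0.59  0.076] rect [array([0.58, 0.05]), array([0.015, 0.052]), np.float64(10.616)]
jar 557 [ 0.434 -0.179  0.064] [ 0.403 -0.209] [ 0.465 -0.142] rect [array([ 0.434, -0.177]), array([0.062, 0.063]), np.float64(16.298)]
jar 693 [ 0.442 -0.287  0.064] [ 0.406 -0.317] [ 0.477 -0.254] rect [array([ 0.443, -0.286]), array([0.062, 0.063]), np.float64(32.161)]
jar 821 [ 0.545 -0.403  0.064] [ 0.51  -0.433] [ 0.582 -0.371] rect [array([ 0.546, -0.402]), array([0.063, 0.062]), np.float64(39.767)]
jar 261 [ 
[... 2990 characters left out ...]
0.314]), array([0.012, 0.026]), np.float64(16.776)]
knob 68 [0.579 0.057 0.069] [0.566 0.029] [0.588 0.078] rect [array([0.579, 0.052]), array([0.014, 0.049]), np.float64(15.966)]
knob 58 [0.591 0.055 0.039] [0.581 0.036] [0.599 0.072] rect [array([0.592, 0.055]), array([0.015, 0.036]), np.float64(12.956)]
upj 560 [ 0.776 -0.08   0.142] [ 0.739 -0.113] [ 0.81  -0.049] rect [array([ 0.774, -0.081]), array([0.065, 0.061]), np.float64(42.754)]
upj 635 [0.777 0.043 0.143] [0.739 0.011] [0.811 0.072] rect [array([0.775, 0.041]), array([0.063, 0.061]), np.float64(61.425)]
upj 737 [0.783 0.164 0.143] [0.746 0.132] [0.817 0.194] rect [array([0.782, 0.164]), array([0.061, 0.062]), np.float64(46.728)]
```

View pics/top.png

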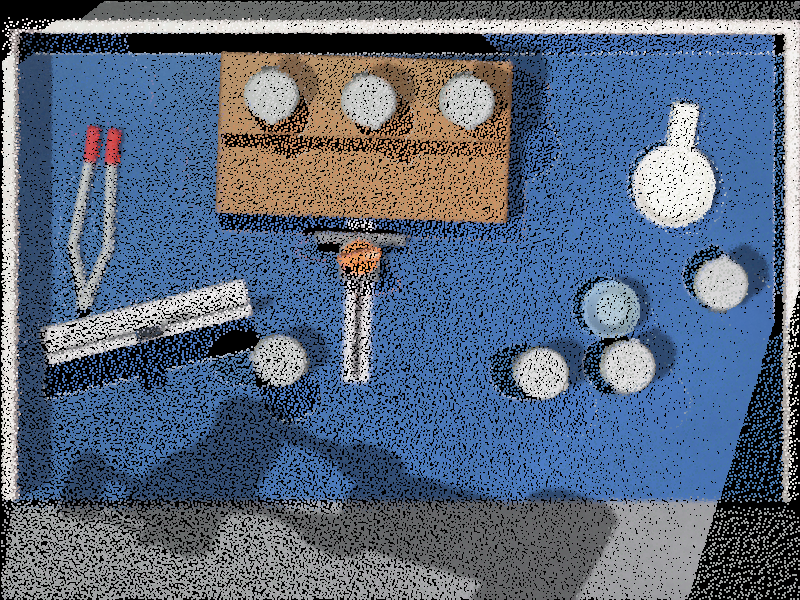

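>>> send_rows:
  targets:
    - [1,0.03,-0.034,0,-0.075]
    - [1,0.03,-0.034,0,-0.075]
    - [1,0.03,-0.034,0,-0.075]
    - [1,0.03,-0.034,0,-0.075]
    - [1,0.03,-0.034,0,-0.075]

```text
time: 0.6
tool_pos: [0.335, 0.32, 0.2265]
tool_rot: [-3.141, -0.0, 2.405]
contact_force: [0.7, 0.9, 0.2]
opening: 0.0923
grip_force: 0.0
```

>>> send_rows:
  targets:
    - [1,0.03,-0.034,0,-0.075]
    - [1,0.03,-0.034,0,-0.075]
    - [1,0.03,-0.034,0,-0.075]
    - [1,0.03,-0.034,0,-0.075]
    - [1,0.03,-0.034,0,-0.075]

```text
time: 1.1
tool_pos: [0.4851, 0.1499, 0.2265]
tool_rot: [-3.141, -0.0, 2.03]
contact_force: [-0.2, 1.6, 1.1]
opening: 0.0919
grip_force: 0.0
```

>>> send_rows:
  targets:
    - [1,0.03,-0.034,0,-0.075]
    - [1,0.03,-0.034,0,-0.075]
    - [1,0,0,0,0]

```text
time: 1.4
tool_pos: [0.5471, 0.0794, 0.2258]
tool_rot: [3.142, 0.001, 1.876]
contact_force: [0.5, -0.2, -0.6]
opening: 0.0915
grip_force: 0.0
```

```bash
cat >> h.py <<'E'
def line_ang(P):  # PCA direction angle mod pi
    d=np.linalg.svd(P-P.mean(0),full_matrices=False)[2][0]; return np.arctan2(d[1],d[0])
def comps(m,W,minpx=40):
    N,L,st,_=cv2.connectedComponentsWithStats(m.astype(np.uint8))
    return [W[L==i] for i in range(1,N) if st[i,4]>=minpx]
E
python3 - <<'E'
from h import *
im,d,W=cloud("wrist"); save(im,"w1.png"); im=im.astype(int); z=W[...,2]
np.savez("/tmp/w1",im=im,W=W)
orange=(im[...,0]>im[...,2]+70)
for nm,m in dict(step=orange&(abs(z-.048)<.005)&(W[...,0]>.615),bar=(im[...,0]>im[...,2]+90)&(z>.062)&(z<.08)&(W[...,0]<.62)).items():
    for P in comps(m,W):
        print(nm,len(P),np.round(P.mean(0),4),[np.round(a,4) for a in cv2.minAreaRect(P[:,:2].astype(np.float32))],line_ang(P[:,:2]))
        if nm=="step":
            ys=np.arange(P[:,1].min()+.01,P[:,1].max()-.01,.005)
            E=np.array([[np.percentile(P[abs(P[:,1]-y)<.003][:,0],2),y] for y in ys if (abs(P[:,1]-y)<.003).sum()>8])
            print(np.polyfit(E[:,1],E[:,0],1),np.round(E[::6],4).tolist())
fl=(abs(z-.008)<.01)&(im[...,2]>im[...,0]+40);print("floor",np.median(z[fl]))
E
```

```text
step 18948 [0.677  0.1361 0.0485] [array([0.6801, 0.1146]), array([0.2243, 0.1014]), np.float64(87.7497)] -1.7065373989677355
[0.0381092  0.62736509] [[0.6292, 0.0143], [0.6281, 0.0443], [0.6305, 0.0743], [0.6316, 0.1043], [0.6329, 0.1343], [0.6335, 0.1643], [0.6346, 0.1943]]
step 156 [ 0.7168 -0.0431  0.0486] [array([ 0.7177, -0.0414]), array([0.011 , 0.0306]), np.float64(17.4439)] -1.2015005690743845
[-0.37568729  0.69652495] [[0.7142, -0.0471]]
step 110 [ 0.657  -0.0577  0.0485] [array([ 0.6546, -0.0563]), array([0.0151, 0.0211]), np.float64(15.2601)] -1.652259367251644
[-5.81382854  0.32531562] [[0.6506, -0.056]]
bar 710 [0.5761 0.0547 0.0704] [array([0.5775, 0.0516]), array([0.0142, 0.0503]), np.float64(12.3737)] -1.3678525070653398
floor 0.008539597467473625<stdin>:11: RankWarning: Polyfit may be poorly conditioned
```

View pics/w1.png

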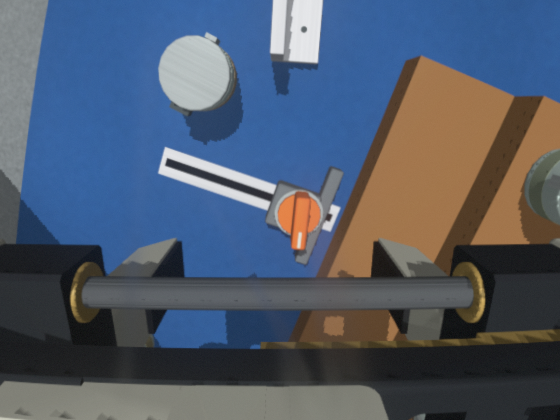

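The wrist view shows the orange bar at (300,220), the stop nose bar at (320,215), and the riser edge running from (420,60) to (295,340). The knob is at about (0.5775, 0.0516) with an angle of about 1.32 rad. I'll go down with the fingers half open so they clear the riser.

>>> send_rows:
  targets:
    - [0.45,0.016,-0.014,0,-0.045]
    - [0.45,0.0145,-0.014,0,-0.045]
    - [0.45,0,0,-0.045,0]
    - [0.45,0,0,-0.045,0]
    - [0.45,0,0,-0.045,0]

```text
time: 1.95
tool_pos: [0.5739, 0.0568, 0.0905]
tool_rot: [3.141, -0.0, 1.795]
contact_force: [0.7, -0.3, -0.2]
opening: 0.0565
grip_force: 0.0
```

>>> send_rows:
  targets:
    - [0.45,0,0,-0.02,0]
    - [0.45,0,0,-0.02,0]
    - [0.45,0,0,-0.01,0]
    - [0.45,0,0,0,0]

```text
time: 2.35
tool_pos: [0.5744, 0.0567, 0.0417]
tool_rot: [-3.141, -0.0, 1.794]
contact_force: [0.2, 0.2, 0.2]
opening: 0.0415
grip_force: 0.0
```

>>> send_rows:
  targets:
    - [0,0,0,0,0]
    - [0,0,0,0,0]
    - [0,0,0,0,0]
    - [0,0,0,0,0]
    - [0,0,0,0,0]
  grip_force: 25

```text
time: 2.85
tool_pos: [0.5757, 0.0563, 0.0423]
tool_rot: [3.139, -0.001, 1.792]
contact_force: [2.7, 4.1, 1.5]
opening: 0.0137
grip_force: 25.0
```

>>> send_rows:
  targets:
    - [0.45,0,0,0,0]
    - [0.45,0.003,-0.005,-0.001,0]
    - [0,0,0,0,0]
    - [0,0,0,0,0]
    - [0,0,0,0,0]
  grip_force: 25

```text
time: 3.35
tool_pos: [0.5778, 0.05, 0.0408]
tool_rot: [-3.141, 0.001, 1.793]
contact_force: [-0.2, -2.4, 1.4]
opening: 0.014
grip_force: 25.4
```

>>> send_rows:
  targets:
    - [0,0,0,0,0.1]
    - [0,0,0,0,0.1]
    - [0,0,0,0,0.1]
    - [0,0,0,0,0.1]
    - [0,0,0,0,0.1]

```text
time: 3.85
tool_pos: [0.5781, 0.0503, 0.0408]
tool_rot: [3.141, 0.001, 2.297]
contact_force: [1.2, -0.8, 0.3]
opening: 0.014
grip_force: 25.6
```

>>> send_rows:
  targets:
    - [0,0,0,0,0.1]
    - [0,0,0,0,0.1]
    - [0,0,0,0,0.1]
    - [0,0,0,0,0.1]
    - [0,0,0,0,0]

```text
time: 4.35
tool_pos: [0.5783, 0.0506, 0.0408]
tool_rot: [3.141, 0.001, 2.694]
contact_force: [1.4, 0.7, 0.1]
opening: 0.0137
grip_force: 25.8
```

>>> send_rows:
  targets:
    - [0,0,0,0,0.1]
    - [0,0,0,0,0.1]
    - [0,0,0,0,0.1]
    - [0,0,0,0,0.1]
    - [0,0,0,0,0]

```text
time: 4.85
tool_pos: [0.5781, 0.051, 0.0408]
tool_rot: [3.141, 0.001, 3.091]
contact_force: [1.2, 2.6, 0.7]
opening: 0.0138
grip_force: 25.8
```

>>> send_rows:
  targets:
    - [0,-0.018,0.0007,0,0]
    - [0,-0.018,0.0007,0,0]
    - [0,-0.018,0.0007,0,0]
    - [0,-0.018,0.0007,0,0]
    - [0,-0.016,0.0006,0,0]

```text
time: 5.35
tool_pos: [0.4893, 0.0542, 0.0408]
tool_rot: [3.141, 0.001, 3.088]
contact_force: [2.8, 2.0, -1.1]
opening: 0.0137
grip_force: 25.7
```

>>> send_rows:
  targets:
    - [0,0,0,0,0]
    - [0.45,0,0,0,0]
    - [0.45,0,0,0,0]
    - [0.45,0,0,0.04,0]
    - [0.45,0,0,0.04,0]

```text
time: 5.85
tool_pos: [0.4894, 0.0538, 0.1206]
tool_rot: [-3.141, -0.003, 3.091]
contact_force: [0.6, 0.7, 0.3]
opening: 0.0396
grip_force: 0.0
```

>>> send_rows:
  targets:
    - [1,0,0,0.022,-0.145]
    - [1,0,0,0.022,-0.145]
    - [1,0,0,0.022,-0.145]
    - [1,0,0,0.022,-0.145]
    - [1,0,0,0.022,-0.145]

```text
time: 6.35
tool_pos: [0.4902, 0.0537, 0.2316]
tool_rot: [-3.141, 0.0, 2.36]
contact_force: [0.1, 0.4, -0.2]
opening: 0.0763
grip_force: 0.0
```

>>> send_rows:
  targets:
    - [1,-0.007,0.025,0,-0.145]
    - [1,-0.007,0.025,0,-0.145]
    - [1,-0.007,0.025,0,-0.145]
    - [1,-0.007,0.025,0,-0.145]
    - [1,-0.007,0.025,0,-0.145]

```text
time: 6.85
tool_pos: [0.4549, 0.1798, 0.2306]
tool_rot: [-3.142, 0.0, 1.635]
contact_force: [0.8, -0.3, -0.4]
opening: 0.092
grip_force: 0.0
```

>>> send_rows:
  targets:
    - [1,-0.007,0.025,0,-0.145]
    - [1,-0.007,0.025,0,-0.145]
    - [1,-0.007,0.025,0,-0.145]
    - [1,-0.007,0.025,0,-0.145]
    - [1,-0.007,0.025,0,-0.145]

```text
time: 7.35
tool_pos: [0.4199, 0.305, 0.2306]
tool_rot: [3.141, 0.0, 0.91]
contact_force: [-0.2, 0.5, -0.2]
opening: 0.0921
grip_force: 0.0
```

>>> send_rows:
  targets:
    - [1,0,0,0,-0.145]
    - [1,0,0,0,-0.145]
    - [1,0,0,0,-0.145]
    - [1,0,0,0,-0.145]
    - [1,0,0,0,-0.09]

```text
time: 7.85
tool_pos: [0.4203, 0.304, 0.2305]
tool_rot: [3.141, 0.0, 0.241]
contact_force: [0.3, -0.2, -0.4]
opening: 0.0918
grip_force: 0.0
```

>>> send_rows:
  targets:
    - [1,0,0,0,0]
    - [1,0,0,0,0]

```text
time: 8.05
tool_pos: [0.4201, 0.304, 0.2306]
tool_rot: [3.141, 0.0, 0.249]
contact_force: [0.6, -0.4, 0.0]
opening: 0.0919
grip_force: 0.0
```

```bash
python3 - <<'E'
from h import *
s=observe();print(s["tool_pos"],s["tool_rot"],s["qpos"])
im,d,W=cloud("wrist"); save(im,"w2.png"); im=im.astype(int); z=W[...,2]
np.savez("/tmp/w2",im=im,W=W)
ok=np.isfinite(z)
for nm,m in dict(web=(abs(z-.063)<.004)&(im.min(-1)>90),foot=(abs(z-.018)<.004)&(im.min(-1)>90),pull=(abs(z-.091)<.006)).items():
    for P in comps(m,W,60):
        print(nm,len(P),np.round(P.mean(0),4),[np.round(a,4) for a in cv2.minAreaRect(P[:,:2].astype(np.float32))],line_ang(P[:,:2]))
E
```

```text
[0.42011319 0.30396272 0.23056301] [3.14132277e+00 2.69455108e-04 2.49482511e-01] [ 4.78592453e-01  3.27331906e-01  1.53481389e+00 -2.10489563e-04
  1.27977057e+00  1.79996666e+00]
web 1029 [0.4345 0.4825 0.0629] [array([0.4255, 0.4825]), array([0.0029, 0.2315]), np.float64(89.8162)] 3.139222591633489
web 164 [0.4501 0.5736 0.0623] [array([0.4476, 0.574 ]), array([0.005 , 0.0379]), np.float64(89.626)] 3.134348257479619
web 3425 [0.4798 0.314  0.0634] [array([0.4799, 0.3138]), array([0.0121, 0.26  ]), np.float64(13.7801)] -1.330474211445574
web 3148 [0.4474 0.1533 0.0645] [array([0.447 , 0.1523]), array([0.0615, 0.0627]), np.float64(33.2366)] -1.5197452860109104
foot 798 [0.4292 0.4824 0.018 ] [array([0.4221, 0.4825]), array([0.0024, 0.2612]), np.float64(89.8309)] 3.138984549990402
foot 685 [0.5524 0.3885 0.0206] [array([0.5582, 0.3928]), array([0.0365, 0.0607]), np.float64(66.0794)] 2.452581364171248
foot 279 [0.4368 0.5798 0.0179] [array([0.4322, 0.5846]), array([0.0159, 0.0751]), np.float64(70.0424)] 2.824990120675074
foot 8790 [0.5023 0.3197 0.0185] [array([0.5022, 0.3193]), array([0.0345, 0.26  ]), np.float64(13.694)] -1.330845008840395
foot 187 [0.3005 0.5777 0.018 ] [array([0.2956, 0.5792]), array([0.0104, 0.0542]), np.float64(84.8783)] 3.0958606265518958
pull 5597 [0.4349 0.4877 0.094 ] [array([0.4274, 0.4895]), array([0.0169, 0.2133]), np.float64(89.96)] 3.1377741962233565
pull 543 [0.4821 0.3141 0.0912] [array([0.4821, 0.3141]), array([0.0113, 0.0298]), np.float64(14.2083)] -1.3214318963869536
```

View pics/w2.png

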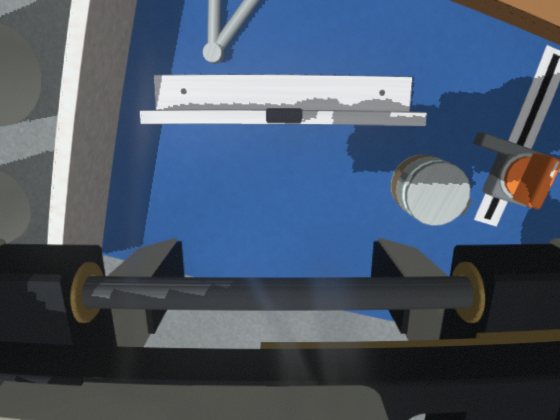

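The wrist view shows the rail web along row 117, its pull at (284,115), and the foot on the far side towards the riser, so the rail has to be turned about 180°. The pull is at (0.482, 0.314) with its top at z 0.091. Next I'll grip it.

>>> send_rows:
  targets:
    - [0.7,0.031,0.005,0,-0.009]
    - [0.7,0.031,0.005,0,0]
    - [0.7,0,0,-0.045,0]
    - [0.7,0,0,-0.045,0]
    - [0.7,0,0,-0.04,0]

```text
time: 8.6
tool_pos: [0.4817, 0.3137, 0.0987]
tool_rot: [3.141, 0.001, 0.24]
contact_force: [0.4, 0.5, -0.7]
opening: 0.0645
grip_force: 0.0
```

>>> send_rows:
  targets:
    - [0.7,0,0,-0.025,0]
    - [0.7,0,0,-0.008,0]
    - [0.7,0,0,0,0]
    - [0,0,0,0,0]
    - [0,0,0,0,0]

```text
time: 9.1
tool_pos: [0.483, 0.3145, 0.0696]
tool_rot: [-3.141, -0.003, 0.239]
contact_force: [0.1, -0.3, 0.2]
opening: 0.053
grip_force: 0.0
```

>>> send_rows:
  targets:
    - [0,0,0,0,0]
    - [0,0,0,0,0]
    - [0,0,0,0,0]
  grip_force: 40

```text
time: 9.4
tool_pos: [0.482, 0.3141, 0.0683]
tool_rot: [-3.141, -0.001, 0.239]
contact_force: [-0.1, -1.2, 2.6]
opening: 0.0293
grip_force: 40.0
```

>>> send_rows:
  targets:
    - [0,0,0,0.02,0]
    - [0,0,0,0.03,0]
    - [0,0,0,0.03,0]
    - [0,0,0,0.03,0]
    - [0,0,0,0.0,0]

```text
time: 9.9
tool_pos: [0.4837, 0.3149, 0.1817]
tool_rot: [-3.14, -0.008, 0.239]
contact_force: [1.2, 0.6, -3.0]
opening: 0.0295
grip_force: 40.0
```

>>> send_rows:
  targets:
    - [0,0,0,0.01,0.143]
    - [0,0,0,0.01,0.143]
    - [0,0,0,0,0.143]
    - [0,0,0,0,0.143]
    - [0,0,0,0,0.143]

```text
time: 10.4
tool_pos: [0.481, 0.3136, 0.1956]
tool_rot: [-3.14, 0.003, 0.96]
contact_force: [-0.1, 1.2, -4.0]
opening: 0.0296
grip_force: 40.0
```

>>> send_rows:
  targets:
    - [0,0.011,-0.0263,0,0.143]
    - [0,0.011,-0.0263,0,0.143]
    - [0,0.011,-0.0263,0,0.143]
    - [0,0.011,-0.0263,0,0.143]
    - [0,0.011,-0.0263,0,0.143]

```text
time: 10.9
tool_pos: [0.5363, 0.1813, 0.1956]
tool_rot: [-3.138, 0.0, 1.675]
contact_force: [-0.2, -0.4, -3.3]
opening: 0.0297
grip_force: 40.0
```

>>> send_rows:
  targets:
    - [0,0.011,-0.0263,0,0.143]
    - [0,0.011,-0.0263,0,0.143]
    - [0,0.011,-0.0263,0,0.143]
    - [0,0.011,-0.0263,0,0.143]
    - [0,0.011,-0.0263,0,0.143]

```text
time: 11.4
tool_pos: [0.5913, 0.0499, 0.1955]
tool_rot: [-3.14, -0.003, 2.39]
contact_force: [0.5, 0.6, -3.1]
opening: 0.0296
grip_force: 40.0
```

>>> send_rows:
  targets:
    - [0,0,0,0,0.143]
    - [0,0,0,0,0.143]
    - [0,0,0,0,0.143]
    - [0,0,0,0,0.143]
    - [0,0,0,0,0.143]

```text
time: 11.9
tool_pos: [0.5909, 0.0509, 0.1954]
tool_rot: [3.141, -0.003, 3.105]
contact_force: [0.3, -0.2, -3.1]
opening: 0.0291
grip_force: 40.0
```

>>> send_rows:
  targets:
    - [0,0,0,0,0.004]
    - [0,0,0,0,0]

```text
time: 12.1
tool_pos: [0.5913, 0.0511, 0.1964]
tool_rot: [3.141, -0.002, 3.099]
contact_force: [0.8, -0.2, -2.8]
opening: 0.0297
grip_force: 40.0
```

```bash
python3 - <<'E'
from h import *
s=observe();print(s["tool_pos"],s["tool_rot"],s["qpos"])
for n in("side","scene"):
    im,d,W=cloud(n); save(im[100:380],n+"1.png"); np.savez("/tmp/"+n,im=im,W=W)
    t=s["tool_pos"]; im=im.astype(int); z=W[...,2]
    m=(im.min(-1)>80)&(np.ptp(im,axis=-1)<50)&(abs(W[...,0]-t[0])<.06)&(abs(W[...,1]-t[1])<.15)&(z>.085)&(z<.19)
    for P in comps(m,W,60):
        print(n,len(P),P.mean(0).round(4),P.min(0).round(3),P.max(0).round(3))
        q=np.linalg.svd(P-P.mean(0),full_matrices=False)[2]; print(q.round(3).tolist())
E
```

```text
[0.59127798 0.05105804 0.19635321] [ 3.14145906e+00 -2.19367011e-03  3.09921743e+00] [-4.30239243e-02  4.92588037e-01  1.37214831e+00  1.38001024e-04
  1.27905007e+00 -1.57148472e+00]
side 1249 [0.5716 0.0223 0.1499] [ 0.548 -0.081  0.136] [0.593 0.182 0.19 ]
[[-0.006, 0.999, -0.036], [-0.793, -0.027, -0.608], [0.609, -0.025, -0.793]]
scene 1593 [0.5945 0.0668 0.1644] [ 0.546 -0.078  0.134] [0.605 0.184 0.19 ]
[[0.017, 1.0, -0.011], [0.273, 0.006, 0.962], [0.962, -0.02, -0.273]]
```

View pics/side1.png

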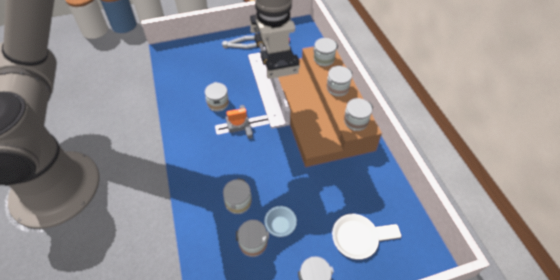

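The side view shows the rail held level in front of the riser with its foot towards the robot, and the stop drawn back. I'll check the held tilt numerically.

```bash
cat > fit.py <<'E'
from h import *
def flush_plane(im,W,t,zr):
    im=im.astype(int); z=W[...,2]
    m=(im.min(-1)>60)&(np.ptp(im,axis=-1)<60)&(abs(W[...,0]-t[0]-.008)<.012)&(abs(W[...,1]-t[1])<.13)&(z>zr[0])&(z<zr[1])
    P=W[m]
    A=np.c_[np.ones(len(P)),P[:,1]-t[1],P[:,2]-zr[0]]
    k=np.ones(len(P),bool)
    for _ in range(6):
        c=np.linalg.lstsq(A[k],P[k,0],rcond=None)[0]; r=P[:,0]-A@c; k=abs(r)<max(.0015,2*r[k].std()*.8)
    return c,k.sum(),len(P),r[k].std()
E
python3 - <<'E'
from fit import *
f=np.load("/tmp/scene.npz"); s=observe()
print(flush_plane(f["im"],f["W"],s["tool_pos"],(.145,.178)))
im,W=f["im"].astype(int),f["W"]
# riser upper riser-face & lower step edges from scene: back edges / upper step front
z=W[...,2]; m=(im[...,0]>im[...,2]+40)&(abs(z-.048)<.004)&(W[...,0]>.61)&(abs(W[...,1]-.05)<.25)
P=W[m]; print(P[:,1].min(),P[:,1].max(), cv2.minAreaRect(P[:,:2].astype(np.float32)))
m=(im.min(-1)>80)&(np.ptp(im,axis=-1)<50)&(abs(W[...,0]-.59)<.03)&(abs(W[...,1]-.051)<.16)&(z>.136)&(z<.19)
print("rail y", np.percentile(W[m][:,1],[0.5,99.5]))
for n in("scene","side"):
    g=np.load(f"/tmp/{n}.npz"); W=g["W"]; im=g["im"].astype(int); z=W[...,2]
    m=(im[...,0]>im[...,2]+40)&(abs(z-.088)<.004)&(W[...,0]>.7)&(abs(W[...,1]-.05)<.25)
    print(n,[np.round(a,4) for a in cv2.minAreaRect(W[m][:,:2].astype(np.float32))])
E
```

```text
(array([0.59771521, 0.03924778, 0.00590637]), np.int64(743), 823, np.float64(0.0007011094367353975))
-0.13095457244696762 0.2301689792905334 ((0.7286158800125122, 0.047140419483184814), (0.3605792820453644, 0.20012950897216797), 88.10598754882812)
rail y [-0.07561465  0.18297218]
scene [array([0.7783, 0.0459]), array([0.3588, 0.1015]), np.float64(87.8906)]
side [array([0.7799, 0.0413]), array([0.3602, 0.1021]), np.float64(87.9025)]
```

>>> send_rows:
  targets:
    - [0,0,0,-0.04,0]
    - [0,0,0,-0.04,0]
    - [0,0,0,-0.03,0]
    - [0,0,0,-0.012,0]
    - [0,0,0,-0.004,0]

```text
time: 12.7
tool_pos: [0.5913, 0.051, 0.0706]
tool_rot: [3.141, -0.002, 3.102]
contact_force: [0.6, 0.5, -2.6]
opening: 0.0297
grip_force: 40.0
```

>>> send_rows:
  targets:
    - [0,0.01,0,0,0]
    - [0,0.01,-0.001,0,0]
    - [0,0.004,0,0,0]
    - [0,0,0,-0.001,0]
    - [0,0,0,0,0]

```text
time: 13.2
tool_pos: [0.6157, 0.05, 0.0712]
tool_rot: [3.141, 0.0, 3.103]
contact_force: [0.1, 0.7, -2.8]
opening: 0.0294
grip_force: 40.0
```

>>> send_rows:
  targets:
    - [0,0.002,0,0,0]
    - [0,0.002,0,0,0]
    - [0,0,0,0,0]

```text
time: 13.5
tool_pos: [0.6201, 0.05, 0.0709]
tool_rot: [3.142, 0.0, 3.103]
contact_force: [0.1, 0.1, -4.0]
opening: 0.0296
grip_force: 40.0
```

>>> send_rows:
  targets:
    - [0,0,0,-0.002,0]
    - [0,0,0,-0.001,0]
    - [0,0,0,0,0]

```text
time: 13.8
tool_pos: [0.62, 0.05, 0.0683]
tool_rot: [3.142, 0.001, 3.103]
contact_force: [-1.9, 0.8, 3.2]
opening: 0.0294
grip_force: 40.0
```

>>> send_rows:
  targets:
    - [0,0.0015,0,0,0]
    - [0,0,0,0,0]
    - [0,0,0,0,0]

```text
time: 14.1
tool_pos: [0.6207, 0.05, 0.0684]
tool_rot: [-3.142, -0.001, 3.103]
contact_force: [-4.9, 1.1, 5.8]
opening: 0.0294
grip_force: 40.0
```

Landed, and starting to make contact with the riser. I'll push a little more, in single steps.

>>> send_rows:
  targets:
    - [0,0.0015,0,0,0]
    - [0,0,0,0,0]
    - [0,0,0,0,0]

```text
time: 14.4
tool_pos: [0.6215, 0.0499, 0.0684]
tool_rot: [-3.141, -0.003, 3.103]
contact_force: [-7.8, -0.4, 8.7]
opening: 0.0297
grip_force: 40.0
```

>>> send_rows:
  targets:
    - [0,0.0015,0,0,0]
    - [0,0,0,0,0]
    - [0,0,0,0,0]

```text
time: 14.7
tool_pos: [0.6231, 0.0499, 0.0685]
tool_rot: [-3.141, -0.003, 3.103]
contact_force: [-5.8, -0.7, 8.1]
opening: 0.03
grip_force: 40.0
```

>>> send_rows:
  targets:
    - [0,0.001,0,0.0007,0]
    - [0,0,0,0,0]
    - [0,0,0,0,0]

```text
time: 15.0
tool_pos: [0.6234, 0.0499, 0.0685]
tool_rot: [-3.141, -0.005, 3.103]
contact_force: [-7.9, -0.8, 6.1]
opening: 0.0298
grip_force: 40.0
```

>>> send_rows:
  targets:
    - [0,0.0015,0,0,0]
    - [0,0,0,0,0]
    - [0,0,0,0,0]

```text
time: 15.3
tool_pos: [0.6236, 0.0499, 0.0685]
tool_rot: [-3.141, -0.007, 3.103]
contact_force: [-12.4, -2.5, 8.9]
opening: 0.0295
grip_force: 40.0
```

```bash
cat > chk.py <<'E'
from fit import *
import sys
s=observe(); t=np.array([.6215,.05,.07]); print(s["tool_pos"])
for n in("scene","side"):
    im,d,W=cloud(n); np.savez("/tmp/"+n,im=im,W=W); i=im.astype(int); z=W[...,2]
    g=(i.min(-1)>70)&(np.ptp(i,axis=-1)<60)&(abs(W[...,0]-.6)<.07)&(abs(W[...,1]-.05)<.18)
    w=W[g&(abs(z-.063)<.004)&(W[...,0]>.59)]; f=W[g&(abs(z-.018)<.004)]
    for nm,P in(("web",w),("foot",f)):
        if len(P)>30: print(n,nm,len(P),[np.round(a,4) for a in cv2.minAreaRect(P[:,:2].astype(np.float32))],"ang",round(line_ang(P[:,:2]),4),"ztop",np.median(P[:,2]).round(4))
    m=(i[...,0]>i[...,2]+40)&(abs(z-.048)<.004)&(W[...,0]>.61)&(abs(W[...,1]-.05)<.25); P=W[m]
    print(n,"step",[np.round(a,4) for a in cv2.minAreaRect(P[:,:2].astype(np.float32))])
    if n=="scene": print("flush",flush_plane(im,W,t,(.05,.062)))
E
python3 chk.py
```

```text
[0.6236456  0.04992932 0.06849876]
scene web 379 [array([0.6242, 0.0521]), array([0.2585, 0.015 ]), np.float64(88.0201)] ang 1.5375 ztop 0.0621
scene foot 214 [array([0.5957, 0.0847]), array([0.3152, 0.0657]), np.float64(75.5738)] ang 1.4896 ztop 0.0187
scene step [array([0.7277, 0.0473]), array([0.3605, 0.2007]), np.float64(88.1586)]
flush (array([ 0.62904339,  0.03424129, -0.08609713]), np.int64(201), 336, np.float64(0.0006825906949705526))
side web 148 [array([0.6241, 0.0285]), array([0.2184, 0.0131]), np.float64(87.324)] ang -1.6081 ztop 0.0633
side foot 852 [array([0.6004, 0.0298]), array([0.0458, 0.3   ]), np.float64(0.4691)] ang -1.599 ztop 0.0192
side step [array([0.6855, 0.0154]), array([0.1855, 0.3589]), np.float64(12.6703)]
```

>>> send_rows:
  targets:
    - [0,-0.0015,0,0,0]
    - [0,0,0,0,0]
    - [0.7,0,0,0,0]
    - [0.7,0,0,0,0]
    - [0.7,0,0,0,0]

```text
time: 15.9
tool_pos: [0.6258, 0.05, 0.0685]
tool_rot: [3.141, 0.001, 3.103]
contact_force: [-0.6, -0.5, -0.5]
opening: 0.049
grip_force: 0.0
```

>>> send_rows:
  targets:
    - [0.7,0,0,0.03,0]
    - [0.7,0,0,0.045,0]
    - [0.7,0,0,0.045,0]
    - [0.7,0.02,0,0.03,0]
    - [0.7,0,0,0,0]

```text
time: 16.4
tool_pos: [0.6492, 0.0498, 0.2242]
tool_rot: [3.141, 0.012, 3.103]
contact_force: [-0.9, 1.1, 0.3]
opening: 0.0646
grip_force: 0.0
```

```bash
python3 chk.py; python3 - <<'E'
from h import *
im,d,W=cloud("wrist"); save(im,"w3.png"); np.savez("/tmp/w3",im=im,W=W); i=im.astype(int); z=W[...,2]
g=(i.min(-1)>90)&(np.ptp(i,axis=-1)<60)&(W[...,0]>.57)&(W[...,0]<.65)
for nm,m in dict(web=g&(abs(z-.063)<.004),foot=g&(abs(z-.018)<.004),step=(i[...,0]>i[...,2]+40)&(abs(z-.048)<.004)&(W[...,0]>.62),bar=(i[...,0]>i[...,2]+90)&(z>.062)&(z<.08)&(W[...,0]<.62)).items():
    for P in comps(m,W,100): print(nm,len(P),P.mean(0).round(4),[np.round(a,4) for a in cv2.minAreaRect(P[:,:2].astype(np.float32))],round(line_ang(P[:,:2]),4))
E
```

```text
[0.64920164 0.04983043 0.22415193]
scene web 430 [array([0.6214, 0.0514]), array([0.2602, 0.0147]), np.float64(88.2183)] ang 1.5353 ztop 0.062
scene foot 278 [array([0.5934, 0.0856]), array([0.3177, 0.0672]), np.float64(74.4918)] ang 1.4885 ztop 0.0171
scene step [array([0.7275, 0.0472]), array([0.3602, 0.2026]), np.float64(87.9039)]
flush (array([ 0.62734391,  0.03320702, -0.12567285]), np.int64(217), 352, np.float64(0.0006995704871997039))
side web 279 [array([0.6217, 0.0493]), array([0.2606, 0.0144]), np.float64(87.825)] ang -1.6073 ztop 0.0631
side foot 906 [array([0.6062, 0.0501]), array([0.3549, 0.0483]), np.float64(87.8964)] ang -1.5978 ztop 0.0183
side step [array([0.7262, 0.0443]), array([0.3606, 0.1935]), np.float64(87.942)]
web 1738 [0.6224 0.1225 0.0633] [array([0.6229, 0.1226]), array([0.1142, 0.0125]), np.float64(88.1981)] 1.5425
web 1735 [ 0.617  -0.023   0.0634] [array([ 0.6172, -0.0225]), array([0.1142, 0.012 ]), np.float64(87.5127)] 1.5297
foot 9047 [0.5971 0.0511 0.0185] [array([0.5973, 0.0504]), array([0.2606, 0.0347]), np.float64(87.8568)] -1.6074
step 30827 [0.6713 0.0484 0.0485] [array([0.6776, 0.0471]), array([0.3601, 0.101 ]), np.float64(87.8464)] -1.6106
bar 370 [0.5008 0.054  0.0706] [array([0.5004, 0.054 ]), array([0.0135, 0.0206]), np.float64(86.7886)] -0.0411
```

View pics/w3.png

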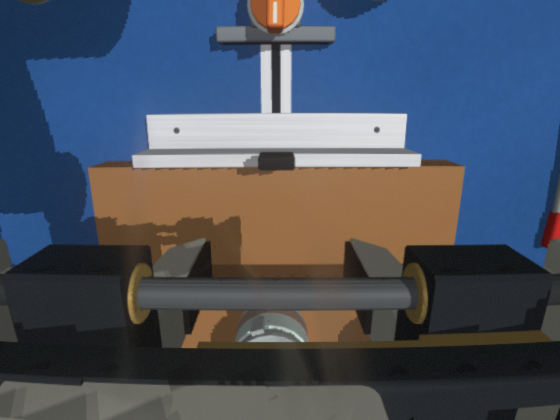

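The wrist view shows the rail along the riser front, with its web at rows 150–165 and ends at columns 135 and 418. The stop nose is at row 35, clear of it. Next I'll measure the gap between web and riser.

```bash
cat > gap.py <<'E'
from h import *
def edge(P,y0,y1,pct,step=.004):
    E=[]
    for y in np.arange(y0,y1,step):
        q=P[abs(P[:,1]-y)<step/2][:,0]
        if len(q)>8: E.append([y,np.percentile(q,pct)])
    return np.array(E)
def gap(im,W):
    i=im.astype(int); z=W[...,2]
    wb=W[(i.min(-1)>80)&(np.ptp(i,axis=-1)<60)&(abs(z-.063)<.004)&(abs(W[...,0]-.62)<.03)]
    ft=W[(i.min(-1)>80)&(np.ptp(i,axis=-1)<60)&(abs(z-.018)<.004)&(abs(W[...,0]-.59)<.04)]
    st=W[(i[...,0]>i[...,2]+40)&(abs(z-.048)<.003)&(abs(W[...,0]-.65)<.05)]
    a=edge(wb,-.07,.17,99); b=np.vstack([e for e in(edge(st,-.128,-.088,1),edge(st,.188,.228,1)) if len(e)])
    c=edge(ft,-.06,.16,1)
    for nm,e in(("webback",a),("front",b),("footfront",c)):
        f=np.polyfit(e[:,0],e[:,1],1); print(nm,len(e),"x@.05=%.4f slope %.4f"%(np.polyval(f,.05),f[0]),"res %.4f"%np.std(e[:,1]-np.polyval(f,e[:,0])))
if __name__=="__main__":
    f=np.load("/tmp/w3.npz"); gap(f["im"],f["W"])
E
python3 gap.py
```

```text
webback 53 x@.05=0.6257 slope 0.0373 res 0.0004
front 22 x@.05=0.6278 slope 0.0374 res 0.0002
footfront 55 x@.05=0.5803 slope 0.0346 res 0.0003
```

There's a gap of about 2 mm. I'll nudge the web evenly with both open fingers, low on the web.

>>> send_rows:
  targets:
    - [1,-0.034,0,0,0]
    - [1,-0.035,0.002,0,0]
    - [1,0,0,-0.045,0]
    - [1,0,0,-0.045,0]
    - [1,0,0,-0.045,0]

```text
time: 17.05
tool_pos: [0.5745, 0.0521, 0.0809]
tool_rot: [3.141, -0.002, 3.103]
contact_force: [0.3, -0.7, 0.5]
opening: 0.0914
grip_force: 0.0
```

>>> send_rows:
  targets:
    - [1,0,0,-0.04,0]
    - [1,0,0,-0.018,0]
    - [1,0.01,0,0,0]
    - [1,0.004,0,0,0]
    - [1,0,0,0,0]

```text
time: 17.55
tool_pos: [0.59, 0.052, 0.0247]
tool_rot: [3.142, -0.001, 3.103]
contact_force: [1.1, 0.6, 1.1]
opening: 0.0917
grip_force: 0.0
```

>>> send_rows:
  targets:
    - [1,0.002,0,0,0]
    - [1,0.002,0,0,0]
    - [1,0,0,0,0]

```text
time: 17.85
tool_pos: [0.5946, 0.052, 0.0258]
tool_rot: [3.141, 0.001, 3.103]
contact_force: [0.1, -0.7, 0.4]
opening: 0.0918
grip_force: 0.0
```

>>> send_rows:
  targets:
    - [1,0.002,0,0,0]
    - [1,0,0,0,0]
    - [1,0,0,0,0]

```text
time: 18.15
tool_pos: [0.5963, 0.052, 0.0255]
tool_rot: [3.142, 0.0, 3.103]
contact_force: [-0.1, -0.0, 0.7]
opening: 0.0918
grip_force: 0.0
```

>>> send_rows:
  targets:
    - [1,0,0,0.006,0]
    - [1,0.002,0,0,0]
    - [1,0.002,0,0,0]
    - [1,0.002,0,0,0]
    - [1,0,0,0,0]

```text
time: 18.65
tool_pos: [0.6026, 0.052, 0.0314]
tool_rot: [3.142, 0.0, 3.103]
contact_force: [1.5, 0.1, -0.8]
opening: 0.0921
grip_force: 0.0
```

>>> send_rows:
  targets:
    - [1,0.0015,0,0,0]
    - [1,0.0015,0,0,0]
    - [1,0,0,0,0]

```text
time: 18.95
tool_pos: [0.605, 0.052, 0.0313]
tool_rot: [3.142, -0.001, 3.103]
contact_force: [-1.2, 0.5, 0.1]
opening: 0.0918
grip_force: 0.8
```

>>> send_rows:
  targets:
    - [1,0.0015,0,0,0]
    - [1,0,0,0,0]
    - [1,0,0,0,0]

```text
time: 19.25
tool_pos: [0.6058, 0.0521, 0.0312]
tool_rot: [-3.142, -0.002, 3.103]
contact_force: [-4.8, 0.7, 1.9]
opening: 0.0917
grip_force: 2.6
```

>>> send_rows:
  targets:
    - [1,0.0015,0,0,0]
    - [1,0,0,0,0]
    - [1,0,0,0,0]

```text
time: 19.55
tool_pos: [0.6059, 0.052, 0.0312]
tool_rot: [-3.141, -0.005, 3.104]
contact_force: [-10.0, -1.1, 6.1]
opening: 0.0919
grip_force: 5.1
```

>>> send_rows:
  targets:
    - [1,0.0015,0,0,0]
    - [1,0,0,0,0]
    - [1,0,0,0,0]

```text
time: 19.85
tool_pos: [0.606, 0.052, 0.0312]
tool_rot: [-3.141, -0.009, 3.104]
contact_force: [-14.6, -1.7, 10.5]
opening: 0.0919
grip_force: 7.6
```

>>> send_rows:
  targets:
    - [1,0.0015,0,0,0]
    - [1,0,0,0,0]
    - [1,0,0,0,0]

```text
time: 20.15
tool_pos: [0.606, 0.052, 0.0312]
tool_rot: [-3.141, -0.012, 3.105]
contact_force: [-20.3, -2.2, 14.2]
opening: 0.0919
grip_force: 10.2
```

>>> send_rows:
  targets:
    - [1,-0.006,0,0,0]
    - [1,-0.02,0,0,0]
    - [1,0,0,0.045,0]
    - [1,0,0,0.045,0]
    - [1,0,0,0.045,0]

```text
time: 20.65
tool_pos: [0.5858, 0.052, 0.1682]
tool_rot: [3.141, 0.002, 3.102]
contact_force: [1.4, -0.8, -0.2]
opening: 0.0916
grip_force: 0.0
```

>>> send_rows:
  targets:
    - [1,0.03,0,0.045,0]
    - [1,0.03,0,0.01,0]
    - [1,0,0,0,0]

```text
time: 20.95
tool_pos: [0.6472, 0.0517, 0.2207]
tool_rot: [3.141, 0.009, 3.102]
contact_force: [-0.7, -0.2, -0.1]
opening: 0.0921
grip_force: 0.0
```

```bash
python3 - <<'E'
from gap import *
s=observe();print(s["tool_pos"]);im,d,W=cloud("wrist"); gap(im,W)
i=im.astype(int);z=W[...,2];P=W[(i[...,0]>i[...,2]+90)&(z>.03)&(z<.08)&(W[...,0]<.56)]
print(len(P),P.mean(0),P.min(0),P.max(0))
E
```

```text
[0.64721848 0.05168663 0.22071504]
webback 53 x@.05=0.6266 slope 0.0388 res 0.0003
front 22 x@.05=0.6277 slope 0.0365 res 0.0002
footfront 55 x@.05=0.5814 slope 0.0406 res 0.0002
594 [0.49797027 0.05973853 0.05611667] [0.48512739 0.03662137 0.03782878] [0.51017144 0.07518455 0.07280573]
```

>>> send_rows:
  targets:
    - [0.45,-0.04,0.0005,0,0]
    - [0.45,-0.04,0.0005,0,0]
    - [0.45,-0.04,0.0005,0,0]
    - [0.45,-0.038,0.0005,-0.02,0]
    - [0.45,0,0,-0.04,0]

```text
time: 21.5
tool_pos: [0.4815, 0.0544, 0.1593]
tool_rot: [3.141, 0.003, 3.103]
contact_force: [0.8, 0.6, 0.0]
opening: 0.0564
grip_force: 0.0
```

>>> send_rows:
  targets:
    - [0.45,0,0,-0.04,0]
    - [0.45,0,0,-0.04,0]
    - [0.45,0,0,-0.03,0]
    - [0.45,0,0,-0.01,0]
    - [0.45,0,0,0,0]

```text
time: 22.0
tool_pos: [0.4827, 0.0545, 0.0359]
tool_rot: [3.141, -0.005, 3.103]
contact_force: [1.6, 2.7, -20.0]
opening: 0.0419
grip_force: 40.0
```

>>> send_rows:
  targets:
    - [0,0,0,0,0]
    - [0,0,0,0,0]
    - [0,0,0,0,0]
    - [0,0,0,0,0]
  grip_force: 25

```text
time: 22.4
tool_pos: [0.4824, 0.0544, 0.0361]
tool_rot: [3.141, -0.006, 3.103]
contact_force: [0.4, 3.7, -27.0]
opening: 0.0424
grip_force: 25.0
```

>>> send_rows:
  targets:
    - [0.6,0,0,0,0]
    - [0.6,0,0,0,0]
    - [0.6,0,0,0,0]

```text
time: 22.7
tool_pos: [0.4864, 0.0537, 0.0395]
tool_rot: [-3.141, 0.004, 3.103]
contact_force: [0.1, 0.4, 0.6]
opening: 0.0545
grip_force: 0.0
```

>>> send_rows:
  targets:
    - [0.6,0.002,0,0.003,0]
    - [0.6,0,0,0,0]
    - [0.3,0,0,0,0]
    - [0,0,0,0,0]
    - [0,0,0,0,0]
  grip_force: 25

```text
time: 23.2
tool_pos: [0.487, 0.054, 0.041]
tool_rot: [3.142, -0.0, 3.103]
contact_force: [-0.3, 0.5, -0.2]
opening: 0.0359
grip_force: 0.0
```

>>> send_rows:
  targets:
    - [0,0,0,0,0]
    - [0,0,0,0,0]
    - [0,0,0,0,0]

```text
time: 23.5
tool_pos: [0.4871, 0.0543, 0.041]
tool_rot: [3.141, -0.0, 3.102]
contact_force: [-0.4, 1.0, 0.1]
opening: 0.0139
grip_force: 24.9
```

>>> send_rows:
  targets:
    - [0,0.015,-0.0006,0,0]
    - [0,0.015,-0.0006,0,0]
    - [0,0.015,-0.0006,0,0]
    - [0,0.008,-0.0003,0,0]
    - [0,0,0,0,0]

```text
time: 24.0
tool_pos: [0.5411, 0.0523, 0.041]
tool_rot: [3.141, 0.001, 3.103]
contact_force: [1.8, 4.2, 0.8]
opening: 0.014
grip_force: 24.9
```

>>> send_rows:
  targets:
    - [0,0.003,0,0,0]
    - [0,0,0,0,0]
    - [0,0,0,0,0]

```text
time: 24.3
tool_pos: [0.5427, 0.0522, 0.041]
tool_rot: [3.141, -0.0, 3.103]
contact_force: [0.3, 5.3, -0.4]
opening: 0.014
grip_force: 24.9
```

>>> send_rows:
  targets:
    - [0,0.002,0,0,0]
    - [0,0,0,0,0]
    - [0,0,0,0,0]

```text
time: 24.6
tool_pos: [0.5447, 0.0522, 0.041]
tool_rot: [3.141, -0.0, 3.103]
contact_force: [-0.1, 4.7, 0.2]
opening: 0.014
grip_force: 24.9
```

>>> send_rows:
  targets:
    - [0,0.001,0,0,0]
    - [0,0,0,0,0]
    - [0,0.001,0,0,0]
    - [0,0,0,0,0]

```text
time: 25.0
tool_pos: [0.5467, 0.0521, 0.041]
tool_rot: [3.141, -0.001, 3.103]
contact_force: [-1.2, 5.3, 0.8]
opening: 0.0138
grip_force: 24.9
```

>>> send_rows:
  targets:
    - [0,0.001,0,0,0]
    - [0,0,0,0,0]
    - [0,0.001,0,0,0]
    - [0,0,0,0,0]

```text
time: 25.4
tool_pos: [0.5488, 0.052, 0.041]
tool_rot: [3.141, -0.0, 3.103]
contact_force: [-1.6, 4.9, 0.1]
opening: 0.0139
grip_force: 24.9
```

```bash
cat > nose.py <<'E'
from gap import *
def nose(n):
    im,d,W=cloud(n); i=im.astype(int); z=W[...,2]
    ns=(i.max(-1)<150)&(np.ptp(i,axis=-1)<45)&(abs(z-.026)<.004)&(W[...,0]>.5)&(W[...,0]<.6)&(abs(W[...,1]-.05)<.07)
    ft=(i.min(-1)>80)&(np.ptp(i,axis=-1)<60)&(abs(z-.018)<.004)&(abs(W[...,0]-.59)<.04)
    for nm,m,p in(("nose",ns,99),("foot",ft,1)):
        P=W[m]; 
        for r in((-.003,.035),(.065,.105)):
            e=edge(P,*r,p)
            if len(e): print(n,nm,len(P),np.median(e[:,1]).round(4),np.median(e[:,0]).round(3))
    return im
if __name__=="__main__":
    print(observe()["tool_pos"]); nose("side"); im=nose("scene"); save(cv2.resize(im[170:300,240:400],None,fx=4,fy=4),"c1.png")
E
python3 nose.py
```

```text
[0.54882286 0.05201778 0.04099738]
side foot 660 0.582 0.013
scene nose 194 0.5799 0.077
```

>>> send_rows:
  targets:
    - [0,0.001,0,0,0]
    - [0,0,0,0,0]
    - [0,0,0,0,0]

```text
time: 25.8
tool_pos: [0.5499, 0.052, 0.041]
tool_rot: [3.141, -0.0, 3.103]
contact_force: [-1.3, 4.8, 0.9]
opening: 0.0142
grip_force: 24.9
```

>>> send_rows:
  targets:
    - [0,0.001,0,0,0]
    - [0,0,0,0,0]
    - [0,0,0,0,0]

```text
time: 26.1
tool_pos: [0.5511, 0.0519, 0.041]
tool_rot: [3.141, -0.0, 3.103]
contact_force: [-0.8, 4.1, 0.9]
opening: 0.014
grip_force: 24.9
```

>>> send_rows:
  targets:
    - [0,0.001,0,0,0]
    - [0,0,0,0,0]
    - [0,0,0,0,0]

```text
time: 26.4
tool_pos: [0.5521, 0.0519, 0.041]
tool_rot: [3.141, -0.0, 3.103]
contact_force: [-0.1, 4.7, 0.5]
opening: 0.0139
grip_force: 24.9
```

>>> send_rows:
  targets:
    - [0,0.001,0,0,0]
    - [0,0,0,0,0]
    - [0,0,0,0,0]

```text
time: 26.7
tool_pos: [0.5526, 0.0519, 0.041]
tool_rot: [3.142, -0.001, 3.103]
contact_force: [-2.3, 4.9, 2.0]
opening: 0.014
grip_force: 24.9
```

>>> send_rows:
  targets:
    - [0,0.001,0,0,0]
    - [0,0,0,0,0]
    - [0,0,0,0,0]

```text
time: 27.0
tool_pos: [0.5528, 0.0519, 0.041]
tool_rot: [-3.142, -0.003, 3.103]
contact_force: [-5.5, 4.8, 5.2]
opening: 0.0139
grip_force: 25.0
```

```bash
python3 nose.py
```

```text
[0.55279351 0.05192132 0.04098271]
side nose 63 0.575 0.013
side foot 620 0.5852 0.013
scene nose 186 0.5844 0.075
scene foot 830 0.5665 0.073
```

View pics/c1.png

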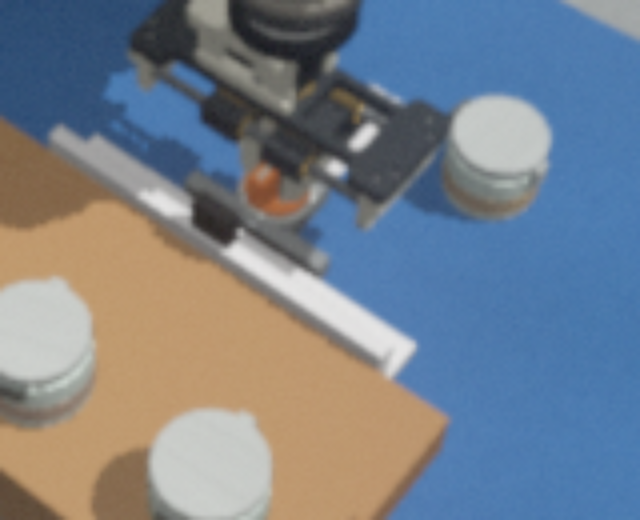

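The crop shows the nose bar at (260,220) against the rail foot, and the force has risen to 5.5 N, so it's in contact. Next I'll lock the knob clockwise.

>>> send_rows:
  targets:
    - [0,0,0,0,-0.1]
    - [0,0,0,0,-0.1]
    - [0,0,0,0,-0.1]
    - [0,0,0,0,-0.1]
    - [0,0,0,0,-0.1]

```text
time: 27.6
tool_pos: [0.5529, 0.052, 0.041]
tool_rot: [-3.14, -0.002, 2.599]
contact_force: [-4.6, 5.4, 4.3]
opening: 0.0135
grip_force: 25.0
```

>>> send_rows:
  targets:
    - [0,0,0,0,-0.1]
    - [0,0,0,0,-0.1]
    - [0,0,0,0,-0.1]
    - [0,0,0,0,-0.1]
    - [0,0,0,0,-0.1]

```text
time: 28.1
tool_pos: [0.553, 0.0521, 0.041]
tool_rot: [-3.14, -0.001, 2.099]
contact_force: [-5.1, 5.2, 4.0]
opening: 0.0138
grip_force: 25.0
```

>>> send_rows:
  targets:
    - [0,0,0,0,-0.1]
    - [0,0,0,0,-0.1]
    - [0,0,0,0,-0.1]
    - [0,0,0,0,-0.05]
    - [0,0,0,0,0]

```text
time: 28.6
tool_pos: [0.553, 0.0522, 0.041]
tool_rot: [-3.14, -0.001, 1.752]
contact_force: [-3.9, 5.5, 4.5]
opening: 0.014
grip_force: 24.9
```

>>> send_rows:
  targets:
    - [0,0,0,0,-0.05]
    - [0,0,0,0,-0.02]
    - [0,0,0,0,0]
    - [0,0,0,0,0]
    - [0,0,0,0,0]

```text
time: 29.1
tool_pos: [0.553, 0.0521, 0.041]
tool_rot: [-3.139, -0.0, 1.684]
contact_force: [-4.4, 5.1, 3.6]
opening: 0.0139
grip_force: 25.2
```

>>> send_rows:
  targets:
    - [0.45,0,0,0,0]
    - [0.45,0,0,0,0]
    - [0.45,0,0,0,0]
    - [0.45,0,0,0.04,0]
    - [0.45,0,0,0.045,0]

```text
time: 29.6
tool_pos: [0.5531, 0.0514, 0.1254]
tool_rot: [-3.138, -0.0, 1.682]
contact_force: [0.2, 0.9, -0.4]
opening: 0.0411
grip_force: 0.0
```

>>> send_rows:
  targets:
    - [1,0,-0.045,0.02,0]
    - [1,0,-0.045,0.01,0]
    - [1,0,-0.045,0.03,0]
    - [1,0,-0.01,0,0]
    - [1,0,0,0,0]

```text
time: 30.1
tool_pos: [0.5542, -0.0916, 0.1841]
tool_rot: [3.14, 0.001, 1.68]
contact_force: [-0.4, 0.6, 0.1]
opening: 0.0769
grip_force: 0.0
```

```bash
python3 - <<'E'
from gap import *
print(observe()["tool_pos"],observe()["tool_rot"])
im,d,W=cloud("wrist"); save(im,"w4.png"); np.savez("/tmp/w4",im=im,W=W); i=im.astype(int); z=W[...,2]
try: gap(im,W)
except Exception as e: print(e)
ns=W[(i.max(-1)<150)&(np.ptp(i,axis=-1)<45)&(abs(z-.026)<.003)&(W[...,0]>.5)&(W[...,0]<.6)&(abs(W[...,1]-.05)<.06)]
print("nose front",len(ns),[np.median(edge(ns,a,b,98)[:,1]).round(4) for a,b in((0,.03),(.07,.1)) if len(edge(ns,a,b,98))])
P=W[(i[...,0]>i[...,2]+90)&(z>.065)&(z<.076)&(W[...,0]<.6)]; r=cv2.minAreaRect(P[:,:2].astype(np.float32)); print("bar",len(P),r,line_ang(P[:,:2]))
E
```

```text
[ 0.55424762 -0.09162206  0.18406945] [3.14026178e+00 8.99132072e-04 1.67956105e+00]
webback 27 x@.05=0.6274 slope 0.0378 res 0.0002
front 11 x@.05=0.6285 slope 0.0415 res 0.0002
footfront 35 x@.05=0.5850 slope 0.0768 res 0.0041
nose front 930 [np.float64(0.5799)]
bar 620 ((0.5526829957962036, 0.04008515924215317), (0.013490292243659496, 0.02659815363585949), 7.123425483703613) -1.4133364376650976
```

View pics/w4.png

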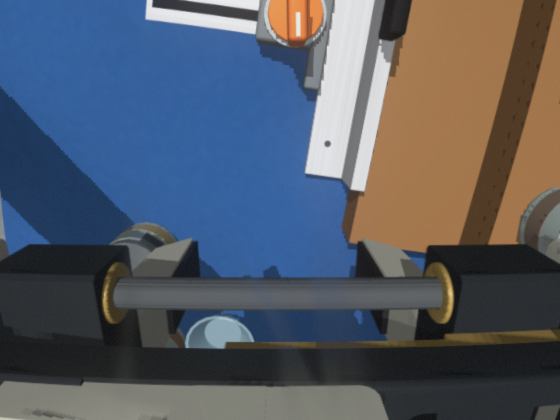

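The wrist view shows the knob bar across the track at (297,12), the nose on the foot, and the rail flush. The knob angle is about 1.41 rad, so it's locked. Next come the jars, so I'll re-measure them.

```bash
cat > jars.py <<'E'
from h import *
def jars():
    for n in("scene","side"):
        im,d,W=cloud(n); i=im.astype(int); z=W[...,2]
        m=(abs(z-.064)<.005)&(W[...,0]>.3)&(W[...,0]<.61)&(abs(W[...,1])<.465)&(np.ptp(i,axis=-1)<50)
        m|=(abs(z-.104)<.005)&(W[...,0]>.62)&(W[...,0]<.73)&(abs(W[...,1]-.05)<.2)
        for P in comps(m,W,80):
            r=cv2.minAreaRect(P[:,:2].astype(np.float32))
            print(n,len(P),np.round(r[0],4),np.round(r[1],3),"mean",P.mean(0).round(3))
if __name__=="__main__": jars()
E
python3 jars.py
```

```text
scene 104 [ 0.4403 -0.2981] [0.061 0.033] mean [ 0.438 -0.298  0.065]
scene 273 [ 0.5451 -0.3983] [0.061 0.061] mean [ 0.546 -0.398  0.064]
scene 133 [ 0.4354 -0.1609] [0.051 0.035] mean [ 0.437 -0.159  0.063]
scene 395 [0.45   0.1543] [0.062 0.062] mean [0.451 0.154 0.063]
side 304 [0.4495 0.1498] [0.061 0.062] mean [0.45  0.148 0.064]
side 529 [ 0.4327 -0.1772] [0.06  0.063] mean [ 0.433 -0.179  0.064]
side 676 [ 0.4426 -0.2855] [0.062 0.062] mean [ 0.442 -0.287  0.064]
side 807 [ 0.5461 -0.4017] [0.062 0.062] mean [ 0.545 -0.403  0.064]
```

>>> send_rows:
  targets:
    - [1,-0.001,-0.044,0,0]
    - [1,-0.001,-0.044,0,0]
    - [1,-0.001,-0.044,0,0]
    - [1,-0.001,-0.044,0,0]
    - [1,-0.001,-0.044,0,0]

```text
time: 30.75
tool_pos: [0.5493, -0.3093, 0.1827]
tool_rot: [-3.141, -0.001, 1.685]
contact_force: [-0.0, 0.8, 0.8]
opening: 0.0921
grip_force: 0.0
```

>>> send_rows:
  targets:
    - [1,-0.002,-0.044,0,0]
    - [1,-0.002,-0.044,0,0]
    - [1,0,0,-0.04,0]
    - [1,0,0,-0.03,0]
    - [1,0,0,0,0]

```text
time: 31.25
tool_pos: [0.5432, -0.3942, 0.1076]
tool_rot: [-3.134, -0.009, 1.684]
contact_force: [-0.7, 0.5, -0.3]
opening: 0.0919
grip_force: 0.0
```

>>> send_rows:
  targets:
    - [1,0,0,0,0]
    - [1,0.001,-0.006,0,0]
    - [1,0,0,-0.04,0]
    - [1,0,0,-0.04,0]
    - [1,0,0,-0.015,0]

```text
time: 31.75
tool_pos: [0.5455, -0.4028, 0.0168]
tool_rot: [-3.14, -0.002, 1.683]
contact_force: [0.3, 0.6, -0.8]
opening: 0.0918
grip_force: 0.0
```

>>> send_rows:
  targets:
    - [0.6,0,0,0,0]
    - [0.6,0,0,0,0]
    - [0.5,0,0,0,0]
    - [0.5,0,0,0,0]
    - [0.5,0,0,0,0]
  grip_force: 25

```text
time: 32.25
tool_pos: [0.5469, -0.4045, 0.021]
tool_rot: [3.139, 0.003, 1.683]
contact_force: [-0.3, 1.5, 7.8]
opening: 0.0639
grip_force: 25.0
```

>>> send_rows:
  targets:
    - [0.5,0,0,0.03,0]
    - [0.5,0,0,0.045,0]
    - [0.5,0,0,0.045,0]
    - [0.5,0,0,0.04,0]
    - [0.5,0,0,0,0]

```text
time: 32.75
tool_pos: [0.5483, -0.4057, 0.1866]
tool_rot: [3.133, 0.01, 1.683]
contact_force: [0.9, -1.1, -1.2]
opening: 0.064
grip_force: 25.0
```

>>> send_rows:
  targets:
    - [0.5,0.0157,0.0385,0,-0.143]
    - [0.5,0.0157,0.0385,0,-0.143]
    - [0.5,0.0157,0.0385,0,-0.143]
    - [0.5,0.0157,0.0385,0,-0.143]
    - [0.5,0.0157,0.0385,0,-0.143]

```text
time: 33.25
tool_pos: [0.6245, -0.2094, 0.1779]
tool_rot: [-3.14, 0.0, 0.962]
contact_force: [0.3, -0.5, -2.0]
opening: 0.0636
grip_force: 25.0
```

>>> send_rows:
  targets:
    - [0.5,0.0157,0.0385,0,-0.143]
    - [0.5,0.0157,0.0385,0,-0.143]
    - [0.5,0.0157,0.0385,0,-0.143]
    - [0.5,0,0,0,-0.143]
    - [0.5,0,0,0,-0.143]

```text
time: 33.75
tool_pos: [0.6715, -0.0936, 0.1775]
tool_rot: [-3.141, 0.002, 0.25]
contact_force: [-0.9, -0.1, -2.3]
opening: 0.0637
grip_force: 25.0
```

>>> send_rows:
  targets:
    - [0.5,0,0,0,-0.143]
    - [0.5,0,0,0,-0.143]
    - [0.5,0,0,0,0]
    - [0.5,0,0,0,0]

```text
time: 34.15
tool_pos: [0.6713, -0.0957, 0.1781]
tool_rot: [-3.141, 0.001, -0.029]
contact_force: [-0.0, -0.6, -2.0]
opening: 0.0637
grip_force: 25.0
```

>>> send_rows:
  targets:
    - [0.5,0.0015,-0.0013,-0.03,-0.009]
    - [0.5,0,0,-0.04,0]
    - [0.5,0,0,-0.03,0]
    - [0.5,0,0,-0.01,0]
    - [0.5,0,0,0,0]

```text
time: 34.65
tool_pos: [0.6723, -0.0968, 0.0672]
tool_rot: [-3.141, 0.003, -0.041]
contact_force: [-0.6, -0.1, -0.8]
opening: 0.0634
grip_force: 25.0
```

>>> send_rows:
  targets:
    - [0.5,0,0,-0.003,0]
    - [0.5,0,0,-0.002,0]
    - [0.5,0,0,0,0]

```text
time: 34.95
tool_pos: [0.6738, -0.0972, 0.065]
tool_rot: [3.141, -0.002, -0.042]
contact_force: [0.7, -0.4, -1.1]
opening: 0.0638
grip_force: 25.0
```

>>> send_rows:
  targets:
    - [0.5,0,0,-0.002,0]
    - [0.5,0,0,0,0]
    - [0.5,0,0,-0.001,0]
    - [0.5,0,0,0,0]
    - [0.5,0,0,0,0]

```text
time: 35.45
tool_pos: [0.6734, -0.097, 0.0611]
tool_rot: [3.141, -0.0, -0.042]
contact_force: [-0.4, 0.6, -1.0]
opening: 0.0635
grip_force: 25.0
```

>>> send_rows:
  targets:
    - [0.5,0,0,-0.001,0]
    - [0.5,0,0,0,0]
    - [0.5,0,0,-0.001,0]
    - [0.5,0,0,0,0]

```text
time: 35.85
tool_pos: [0.6735, -0.097, 0.061]
tool_rot: [3.141, -0.001, -0.042]
contact_force: [-3.8, 0.5, 10.7]
opening: 0.0638
grip_force: 25.0
```

>>> send_rows:
  targets:
    - [0.85,0,0,0,0]
    - [0.85,0,0,0,0]
    - [0.85,0,0,0.03,0]
    - [0.85,0,0,0.04,0]
    - [0.85,0,0,0.04,0]

```text
time: 36.35
tool_pos: [0.6728, -0.097, 0.1691]
tool_rot: [-3.141, 0.002, -0.042]
contact_force: [0.4, -0.3, 0.5]
opening: 0.0778
grip_force: 0.0
```

>>> send_rows:
  targets:
    - [1,-0.04,-0.013,0,0]
    - [1,-0.04,-0.013,0,0]
    - [1,-0.04,-0.013,0,0]
    - [1,-0.04,-0.013,0,0]
    - [1,-0.04,-0.013,0,0]

```text
time: 36.85
tool_pos: [0.4715, -0.1623, 0.1686]
tool_rot: [3.141, -0.0, -0.042]
contact_force: [-0.4, -0.6, -0.2]
opening: 0.0919
grip_force: 0.0
```

>>> send_rows:
  targets:
    - [1,-0.04,-0.0135,0,0]
    - [1,0,0,0,0]
    - [1,0,0,0,0]

```text
time: 37.15
tool_pos: [0.4332, -0.176, 0.1691]
tool_rot: [3.141, -0.001, -0.044]
contact_force: [0.1, -0.3, 0.4]
opening: 0.0917
grip_force: 0.0
```

```bash
python3 jars.py; python3 -c "
from h import *
print(observe()['tool_pos'])"
```

```text
scene 282 [ 0.4427 -0.2829] [0.067 0.061] mean [ 0.443 -0.282  0.064]
scene 288 [ 0.4328 -0.174 ] [0.064 0.062] mean [ 0.435 -0.172  0.063]
scene 424 [ 0.677  -0.0948] [0.063 0.06 ] mean [ 0.678 -0.094  0.103]
scene 397 [0.4502 0.1541] [0.062 0.062] mean [0.451 0.154 0.063]
side 419 [ 0.6776 -0.0973] [0.063 0.062] mean [ 0.677 -0.099  0.104]
side 353 [ 0.4318 -0.1874] [0.046 0.059] mean [ 0.432 -0.188  0.064]
side 674 [ 0.4425 -0.2858] [0.062 0.062] mean [ 0.442 -0.286  0.064]
[ 0.43424785 -0.17564691  0.16896399]
```

>>> send_rows:
  targets:
    - [1,-0.001,0,-0.045,0]
    - [1,0,0,-0.045,0]
    - [1,0,0,-0.04,0]
    - [1,0,0,-0.019,0]
    - [1,0,0,0,0]

```text
time: 37.75
tool_pos: [0.4315, -0.1741, 0.017]
tool_rot: [-3.139, 0.005, -0.041]
contact_force: [0.5, -1.2, 1.2]
opening: 0.092
grip_force: 0.0
```

>>> send_rows:
  targets:
    - [0.6,0,0,0,0]
    - [0.5,0,0,0,0]
    - [0.5,0,0,0,0]
    - [0.5,0,0,0,0]
    - [0.5,0,0,0,0]

```text
time: 38.25
tool_pos: [0.4329, -0.1759, 0.0208]
tool_rot: [3.14, -0.002, -0.042]
contact_force: [-0.6, 1.4, 7.6]
opening: 0.0638
grip_force: 25.0
```

>>> send_rows:
  targets:
    - [0.5,0,0,0.03,0]
    - [0.5,0,0,0.045,0]
    - [0.5,0,0,0.045,0]
    - [0.5,0,0,0.04,0]
    - [0.5,0,0,0,0]

```text
time: 38.75
tool_pos: [0.4346, -0.177, 0.185]
tool_rot: [3.136, -0.01, -0.042]
contact_force: [0.9, 0.5, -2.9]
opening: 0.0634
grip_force: 25.0
```

>>> send_rows:
  targets:
    - [0.5,0.0307,0.034,0,0]
    - [0.5,0.0307,0.034,0,0]
    - [0.5,0.0307,0.034,0,0]
    - [0.5,0.0307,0.034,0,0]
    - [0.5,0.0307,0.034,0,0]

```text
time: 39.25
tool_pos: [0.5859, -0.0039, 0.1783]
tool_rot: [-3.142, 0.002, -0.042]
contact_force: [0.8, -1.2, -1.5]
opening: 0.0636
grip_force: 25.0
```

>>> send_rows:
  targets:
    - [0.5,0.0307,0.034,0,0]
    - [0.5,0.0307,0.034,0,0]
    - [0.5,0.0307,0.034,0,0]
    - [0.5,0,0,0,0]
    - [0.5,0,0,0,0]

```text
time: 39.75
tool_pos: [0.6771, 0.0973, 0.177]
tool_rot: [3.141, 0.004, -0.04]
contact_force: [-0.4, -0.4, -1.5]
opening: 0.064
grip_force: 25.0
```

>>> send_rows:
  targets:
    - [0.5,0.001,-0.001,-0.03,0]
    - [0.5,0,0,-0.04,0]
    - [0.5,0,0,-0.03,0]
    - [0.5,0,0,-0.01,0]
    - [0.5,0,0,-0.002,0]

```text
time: 40.25
tool_pos: [0.6776, 0.0945, 0.0665]
tool_rot: [3.141, 0.003, -0.043]
contact_force: [0.7, 0.3, -0.9]
opening: 0.0637
grip_force: 25.0
```

>>> send_rows:
  targets:
    - [0.5,0,0,-0.002,0]
    - [0.5,0,0,0,0]
    - [0.5,0,0,-0.001,0]
    - [0.5,0,0,0,0]
    - [0.5,0,0,0,0]

```text
time: 40.75
tool_pos: [0.679, 0.0956, 0.0653]
tool_rot: [3.142, -0.001, -0.042]
contact_force: [-0.0, -0.2, -1.3]
opening: 0.064
grip_force: 25.0
```

>>> send_rows:
  targets:
    - [0.5,0,0,-0.003,0]
    - [0.5,0,0,0,0]
    - [0.5,0,0,-0.001,0]
    - [0.5,0,0,-0.001,0]
    - [0.5,0,0,0,0]

```text
time: 41.25
tool_pos: [0.6787, 0.0955, 0.0608]
tool_rot: [3.141, -0.0, -0.042]
contact_force: [-3.9, -0.1, 4.9]
opening: 0.064
grip_force: 25.0
```

>>> send_rows:
  targets:
    - [0.85,0,0,0,0]
    - [0.85,0,0,0,0]
    - [0.85,0,0,0.03,0]
    - [0.85,0,0,0.04,0]
    - [0.85,0,0,0.04,0]

```text
time: 41.75
tool_pos: [0.6786, 0.0954, 0.1704]
tool_rot: [3.141, 0.001, -0.042]
contact_force: [1.6, -0.7, 0.3]
opening: 0.0781
grip_force: 0.0
```

>>> send_rows:
  targets:
    - [1,-0.0236,-0.038,0,0]
    - [1,-0.0236,-0.038,0,0]
    - [1,-0.0236,-0.038,0,0]
    - [1,-0.0236,-0.038,0,0]
    - [1,-0.0236,-0.038,0,0]

```text
time: 42.25
tool_pos: [0.5598, -0.0959, 0.1699]
tool_rot: [3.141, -0.001, -0.042]
contact_force: [-0.1, -0.9, -0.5]
opening: 0.0921
grip_force: 0.0
```

>>> send_rows:
  targets:
    - [1,-0.0236,-0.038,0,0]
    - [1,-0.0236,-0.038,0,0]
    - [1,-0.0236,-0.038,0,0]
    - [1,-0.0236,-0.038,0,0]
    - [1,-0.0236,-0.038,0,0]

```text
time: 42.75
tool_pos: [0.4418, -0.2861, 0.17]
tool_rot: [3.141, -0.001, -0.042]
contact_force: [0.6, -0.2, 0.6]
opening: 0.092
grip_force: 0.0
```

>>> send_rows:
  targets:
    - [1,0,0,0,0]
    - [1,0,0,0,0]

```text
time: 42.95
tool_pos: [0.4424, -0.2853, 0.1698]
tool_rot: [-3.142, -0.0, -0.045]
contact_force: [1.2, 0.6, -0.0]
opening: 0.0918
grip_force: 0.0
```

```bash
python3 jars.py; python3 -c "
from h import *
print(observe()['tool_pos'])"
```

```text
scene 274 [ 0.4428 -0.2823] [0.063 0.061] mean [ 0.444 -0.282  0.064]
scene 426 [ 0.6771 -0.0943] [0.062 0.059] mean [ 0.678 -0.094  0.103]
scene 399 [0.4495 0.1538] [0.062 0.062] mean [0.451 0.154 0.063]
scene 538 [0.6794 0.0975] [0.062 0.062] mean [0.68  0.098 0.103]
side 306 [0.6802 0.0942] [0.062 0.063] mean [0.679 0.093 0.104]
side 424 [ 0.677  -0.0981] [0.063 0.062] mean [ 0.676 -0.1    0.104]
side 111 [ 0.4416 -0.3104] [0.012 0.048] mean [ 0.441 -0.31   0.064]
[ 0.443271   -0.28381389  0.16976697]
```

>>> send_rows:
  targets:
    - [1,0,0,-0.045,0]
    - [1,0,0,-0.045,0]
    - [1,0,0,-0.04,0]
    - [1,0,0,-0.019,0]
    - [1,0,0,0,0]

```text
time: 43.55
tool_pos: [0.442, -0.2818, 0.0181]
tool_rot: [-3.138, 0.005, -0.04]
contact_force: [-0.3, 0.7, 0.9]
opening: 0.0918
grip_force: 0.0
```

>>> send_rows:
  targets:
    - [0.6,0,0,0,0]
    - [0.5,0,0,0,0]
    - [0.5,0,0,0,0]
    - [0.5,0,0,0,0]
    - [0.5,0,0,0,0]

```text
time: 44.05
tool_pos: [0.4434, -0.2849, 0.0219]
tool_rot: [3.14, -0.002, -0.042]
contact_force: [-0.7, 1.8, 6.7]
opening: 0.0636
grip_force: 25.0
```

>>> send_rows:
  targets:
    - [0.5,0,0,0.03,0]
    - [0.5,0,0,0.045,0]
    - [0.5,0,0,0.045,0]
    - [0.5,0,0,0.04,0]
    - [0.5,0,0,0,0]

```text
time: 44.55
tool_pos: [0.445, -0.2864, 0.1865]
tool_rot: [3.135, -0.009, -0.042]
contact_force: [-0.6, -0.8, -2.0]
opening: 0.0633
grip_force: 25.0
```

>>> send_rows:
  targets:
    - [0.5,0.0293,0.0355,0,0]
    - [0.5,0.0293,0.0355,0,0]
    - [0.5,0.0293,0.0355,0,0]
    - [0.5,0.0293,0.0355,0,0]
    - [0.5,0.0293,0.0355,0,0]

```text
time: 45.05
tool_pos: [0.5895, -0.1053, 0.1793]
tool_rot: [-3.141, 0.002, -0.043]
contact_force: [-0.2, -1.7, -1.6]
opening: 0.0638
grip_force: 25.0
```

>>> send_rows:
  targets:
    - [0.5,0.0293,0.0355,0,0]
    - [0.5,0.0293,0.0355,0,0]
    - [0.5,0.0293,0.0355,0,0]
    - [0.5,0,0,0,0]
    - [0.5,0,0,0,0]

```text
time: 45.55
tool_pos: [0.6766, 0.0006, 0.1784]
tool_rot: [3.141, 0.004, -0.04]
contact_force: [-0.2, -1.1, -2.0]
opening: 0.0638
grip_force: 25.0
```

>>> send_rows:
  targets:
    - [0.5,0,0,-0.03,0]
    - [0.5,0,0,-0.04,0]
    - [0.5,0,0,-0.03,0]
    - [0.5,0,0,-0.01,0]
    - [0.5,0,0,-0.002,0]

```text
time: 46.05
tool_pos: [0.6759, -0.0016, 0.0673]
tool_rot: [3.142, 0.003, -0.044]
contact_force: [0.7, 0.9, -2.4]
opening: 0.0639
grip_force: 25.0
```

>>> send_rows:
  targets:
    - [0.5,0,0,-0.002,0]
    - [0.5,0,0,-0.002,0]
    - [0.5,0,0,-0.001,0]
    - [0.5,0,0,0,0]
    - [0.5,0,0,0,0]

```text
time: 46.55
tool_pos: [0.6774, -0.0004, 0.0643]
tool_rot: [3.141, -0.001, -0.042]
contact_force: [0.3, -0.2, -1.7]
opening: 0.0641
grip_force: 25.0
```

>>> send_rows:
  targets:
    - [0.5,0,0,-0.001,0]
    - [0.5,0,0,0,0]
    - [0.5,0,0,0,0]

```text
time: 46.85
tool_pos: [0.6772, -0.0005, 0.0627]
tool_rot: [3.141, 0.0, -0.042]
contact_force: [0.1, 0.3, -2.3]
opening: 0.0638
grip_force: 25.0
```

>>> send_rows:
  targets:
    - [0.5,0,0,-0.001,0]
    - [0.5,0,0,0,0]
    - [0.5,0,0,0,0]

```text
time: 47.15
tool_pos: [0.6773, -0.0005, 0.062]
tool_rot: [3.141, -0.0, -0.042]
contact_force: [-1.7, 0.5, 0.7]
opening: 0.0638
grip_force: 25.0
```

>>> send_rows:
  targets:
    - [0.8,0,0,0,0]
    - [0.8,0,0,0,0]
    - [0.8,0,0,0,0]
    - [0.8,0,0,0.02,0]
    - [0.8,0,0,0.04,0]

```text
time: 47.65
tool_pos: [0.675, -0.0003, 0.1187]
tool_rot: [-3.141, 0.008, -0.042]
contact_force: [0.5, -0.3, -0.1]
opening: 0.0736
grip_force: 0.0
```

>>> send_rows:
  targets:
    - [0.8,0,0,0.04,0]
    - [1,-0.04,0.026,0.01,0]
    - [1,-0.04,0.026,0,0]
    - [1,-0.04,0.026,0,0]
    - [1,-0.04,0.026,0,0]

```text
time: 48.15
tool_pos: [0.5155, 0.1042, 0.172]
tool_rot: [-3.141, -0.001, -0.043]
contact_force: [0.9, -0.3, 0.1]
opening: 0.0916
grip_force: 0.0
```

>>> send_rows:
  targets:
    - [1,-0.034,0.026,0,0]
    - [1,-0.033,0.024,0,0]
    - [1,0,0,0,0]
    - [1,0,0,0,0]

```text
time: 48.55
tool_pos: [0.4504, 0.1539, 0.1724]
tool_rot: [-3.142, -0.002, -0.04]
contact_force: [1.0, -0.3, 1.1]
opening: 0.0916
grip_force: 0.0
```

```bash
python3 jars.py; python3 -c "
from h import *
print(observe()['tool_pos'])"
```

```text
scene 434 [ 0.678  -0.0938] [0.064 0.059] mean [ 0.678 -0.093  0.103]
scene 399 [0.4501 0.1534] [0.062 0.061] mean [0.451 0.153 0.063]
scene 480 [0.6759 0.0015] [0.064 0.061] mean [0.677 0.002 0.103]
scene 539 [0.679  0.0972] [0.063 0.062] mean [0.68  0.098 0.103]
side 310 [0.6794 0.0942] [0.063 0.065] mean [0.679 0.092 0.104]
side 304 [0.4498 0.1499] [0.062 0.061] mean [0.45  0.148 0.064]
side 364 [ 0.6772 -0.0019] [0.064 0.062] mean [ 0.676 -0.003  0.104]
side 422 [ 0.6772 -0.0974] [0.063 0.062] mean [ 0.676 -0.099  0.104]
[0.45135851 0.15307196 0.17205338]
```

>>> send_rows:
  targets:
    - [1,-0.001,-0.001,-0.045,0]
    - [1,0,0,-0.045,0]
    - [1,0,0,-0.04,0]
    - [1,0,0,-0.021,0]
    - [1,0,0,0,0]

```text
time: 49.15
tool_pos: [0.4481, 0.1512, 0.0178]
tool_rot: [3.14, 0.006, -0.044]
contact_force: [-0.0, -0.3, 0.3]
opening: 0.0916
grip_force: 0.0
```

>>> send_rows:
  targets:
    - [0.6,0,0,0,0]
    - [0.5,0,0,0,0]
    - [0.5,0,0,0,0]
    - [0.5,0,0,0,0]
    - [0.5,0,0,0,0]

```text
time: 49.65
tool_pos: [0.4499, 0.1525, 0.0218]
tool_rot: [-3.141, -0.002, -0.042]
contact_force: [-0.5, -1.6, 7.0]
opening: 0.0635
grip_force: 25.0
```

>>> send_rows:
  targets:
    - [0.5,0,0,0.03,0]
    - [0.5,0,0,0.045,0]
    - [0.5,0,0,0.045,0]
    - [0.5,0,0,0.04,0]
    - [0.5,0,0,0,0]

```text
time: 50.15
tool_pos: [0.452, 0.1531, 0.1861]
tool_rot: [-3.139, -0.011, -0.042]
contact_force: [0.9, 0.7, -2.5]
opening: 0.0636
grip_force: 25.0
```

>>> send_rows:
  targets:
    - [0.5,0.038,0.0068,0,0]
    - [0.5,0.038,0.0068,0,0]
    - [0.5,0.038,0.0068,0,0]
    - [0.5,0.038,0.0068,0,0]
    - [0.5,0.038,0.0068,0,0]

```text
time: 50.65
tool_pos: [0.6398, 0.1867, 0.1789]
tool_rot: [3.141, 0.003, -0.042]
contact_force: [0.0, 0.5, -2.6]
opening: 0.0638
grip_force: 25.0
```

>>> send_rows:
  targets:
    - [0.5,0.038,0.0068,0,0]
    - [0.5,0.005,0,0,0]
    - [0.5,0,0,0,0]
    - [0.5,0,0,0,0]

```text
time: 51.05
tool_pos: [0.6808, 0.1932, 0.1797]
tool_rot: [3.141, 0.003, -0.042]
contact_force: [-0.6, 0.2, -2.1]
opening: 0.0638
grip_force: 25.0
```

>>> send_rows:
  targets:
    - [0.5,0.001,0,-0.03,0]
    - [0.5,0,0,-0.04,0]
    - [0.5,0,0,-0.03,0]
    - [0.5,0,0,-0.01,0]
    - [0.5,0,0,-0.002,0]

```text
time: 51.55
tool_pos: [0.6819, 0.1932, 0.0682]
tool_rot: [3.141, 0.002, -0.042]
contact_force: [0.5, 0.2, -1.8]
opening: 0.0634
grip_force: 25.0
```

>>> send_rows:
  targets:
    - [0.5,0,0,-0.002,0]
    - [0.5,0,0,-0.002,0]
    - [0.5,0,0,-0.001,0]
    - [0.5,0,0,-0.001,0]
    - [0.5,0,0,0,0]

```text
time: 52.05
tool_pos: [0.6833, 0.1933, 0.0631]
tool_rot: [3.142, -0.0, -0.042]
contact_force: [-0.0, -0.2, -1.8]
opening: 0.0635
grip_force: 25.0
```

>>> send_rows:
  targets:
    - [0.5,0,0,-0.001,0]
    - [0.5,0,0,0,0]
    - [0.5,0,0,0,0]

```text
time: 52.35
tool_pos: [0.6833, 0.1933, 0.0619]
tool_rot: [-3.142, -0.0, -0.042]
contact_force: [-0.4, -0.0, -1.4]
opening: 0.0635
grip_force: 25.0
```

Now touching down. I'll release, lift, back away for a final look and check all measures.

>>> send_rows:
  targets:
    - [0.5,0,0,-0.001,0]
    - [0.5,0,0,0,0]
    - [0.8,0,0,0,0]
    - [0.8,0,0,0,0]
    - [0.8,0,0,0,0]

```text
time: 52.85
tool_pos: [0.6832, 0.1933, 0.0605]
tool_rot: [3.141, 0.0, -0.042]
contact_force: [0.3, 0.0, 0.6]
opening: 0.0736
grip_force: 0.0
```

>>> send_rows:
  targets:
    - [0.8,0,0,0.02,0]
    - [0.8,0,0,0.04,0]
    - [0.8,0,0,0.045,0]
    - [0.8,-0.045,-0.02,0.02,0]
    - [0.8,-0.045,-0.02,0.02,0]

```text
time: 53.35
tool_pos: [0.5986, 0.1555, 0.2044]
tool_rot: [-3.141, -0.003, -0.042]
contact_force: [0.8, -0.9, 0.5]
opening: 0.0738
grip_force: 0.0
```

>>> send_rows:
  targets:
    - [0.8,-0.045,-0.02,0.015,0]
    - [0.8,-0.045,-0.02,0.01,0]
    - [0.8,-0.02,-0.02,0,0]
    - [0.8,0,0,0,0]
    - [0.8,0,0,0,0]

```text
time: 53.85
tool_pos: [0.4904, 0.0962, 0.2285]
tool_rot: [-3.141, -0.002, -0.043]
contact_force: [0.9, 0.2, 0.5]
opening: 0.0736
grip_force: 0.0
```

```bash
python3 jars.py; python3 - <<'E'
from gap import *
print(observe()["tool_pos"],observe()["contact_force"])
im,d,W=cloud("wrist"); save(im,"w5.png"); gap(im,W)
i=im.astype(int);z=W[...,2]
ns=W[(i.max(-1)<150)&(np.ptp(i,axis=-1)<45)&(abs(z-.026)<.003)&(W[...,0]>.5)&(W[...,0]<.6)&(abs(W[...,1]-.05)<.06)]
print("nose",[np.median(edge(ns,a,b,98)[:,1]).round(4) for a,b in((0,.03),(.07,.1)) if len(edge(ns,a,b,98))])
P=W[(i[...,0]>i[...,2]+90)&(z>.065)&(z<.076)&(W[...,0]<.6)]; print("bar",len(P),cv2.minAreaRect(P[:,:2].astype(np.float32)))
E
```

```text
scene 423 [ 0.6767 -0.0945] [0.062 0.059] mean [ 0.677 -0.094  0.103]
scene 471 [0.6767 0.0018] [0.063 0.061] mean [0.677 0.002 0.103]
scene 534 [0.6793 0.097 ] [0.063 0.063] mean [0.68  0.098 0.103]
scene 606 [0.683  0.1945] [0.064 0.061] mean [0.683 0.195 0.103]
side 269 [0.6835 0.1914] [0.062 0.061] mean [0.682 0.19  0.104]
side 309 [0.6801 0.0947] [0.063 0.065] mean [0.679 0.093 0.104]
side 362 [ 0.6766 -0.0024] [0.062 0.061] mean [ 0.675 -0.003  0.104]
side 423 [ 0.6773 -0.0979] [0.064 0.062] mean [ 0.676 -0.1    0.104]
[0.49090982 0.09669842 0.22779519] [ 0.34466535 -0.10376729  1.17482938]
webback 53 x@.05=0.6305 slope 0.0559 res 0.0071
front 22 x@.05=0.6277 slope 0.0363 res 0.0002
footfront 55 x@.05=0.5814 slope 0.0290 res 0.0023
nose [np.float64(0.5802), np.float64(0.5815)]
bar 760 ((0.551464855670929, 0.05208729952573776), (0.013722969219088554, 0.05096238851547241), 8.088343620300293)
```

View pics/w5.png

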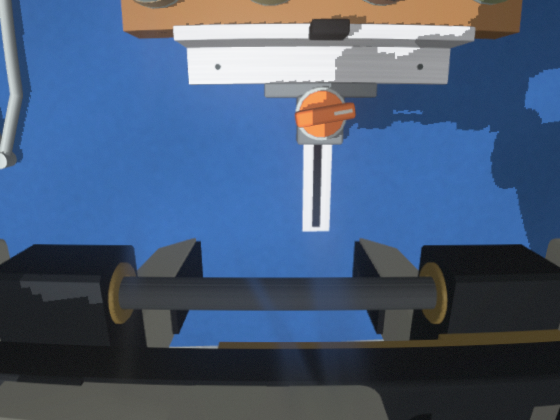

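The final view shows the rail flush and straight at row 35 and the nose on the foot at row 90. The knob bar lies across the track at (325,113), about 1.39 rad. All four jars are on the lower step, so I'm handing in.

```bash
python3 -c "
from cell import hand_in
print(hand_in())"
```

```text
the job is handed in; nothing more can be done
None
```

I handed the job in with the rail flush and centred on the riser, the stop on its foot and the knob locked at about 1.39 rad, and all four loose jars upright on the lower step; the hand-in returned no verdict, so I can't confirm it passed.

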